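Fish the bore plug out with the hook

ROBOT

A 6-joint arm with a two-finger parallel gripper is mounted at the origin on the work surface. World frame = base frame: x ahead of the robot, y to its left, z up, the work surface at z = 0. Lengths are in mm, angles in degrees, forces in N, time in s.
With the tool pointing down it reaches from about 350 to 850 mm from the base axis. Payload 8.1 kg.
Tool frame: the origin (TCP) lies at the very end of the fingers, on their centre line; the grasp point (between the pads) lies 19 mm behind it; z points along the fingers, x is the direction in which the jaws open and shut, and the axes are right-handed (so a half turn about z gives the same grasp; the last joint's range is limited). The gripper opens to 85 mm and grips with 20 to 120 N. Pads are 22 mm wide; open, the fingers measure 114 mm over their backs; the gripper's body (76 mm by 85 mm) begins 54 mm behind the grasp point. The pads swing forward as they close: fully open they stand 13 mm farther back than shut.
Start: joints at [-76.914, 7.471, 85.268, -0, 87.261, -4.893], TCP at [185.225, -570.699, 231.292] pointing down, gripper open.
Joint ranges: [-169.43, 169.43], [-51.17, 129.36], [1.28, 143.12], [-76.62, 256.62], [0, 156.53], [-152.29, 152.29]. Speed limits (degrees/s): [136.94, 136.94, 159.86, 180, 180, 180].

INTERFACE

Orientations are given as [roll, pitch, yaw] about the fixed x, y, z axes, in that order (R = Rz(yaw) Ry(pitch) Rx(roll)).
In Python, from station import manip, camera, camera_info gives the robot as it stands. The module is installed in compiled form; this text tells all that it offers.
- The arm moves only by the tool jog_arm, never from a script. Its argument "steps" is a list of rows, each an object of numbers: "claw": the closure in counts, from 0 (fully open) to 255 (shut); "dx", "dy", "dz": the shift along the tool's x, y, z in m; "roll": the turn about the tool's z in rad. In form: [{"claw": .., "dx": .., "dy": .., "dz": .., "roll": ..}, ...]. A call has 1 to 10 rows; each row shifts and turns the commanded pose from where the row before left it, along the tool's axes as they then stand; what a row does not reach is not made up. A row lasts 1/8 s, in which the tool goes at most 62.5 mm and 10.7 degrees, less where a joint would pass 70% of its speed; a pose out of reach is approached as far as the arm can. A call with a gripper value outside its range is refused whole. The fingers move at their own pace and stop on an object; "force" is the grip in N (left out, the last holds). Time passes only in rows, so rows that do not move let the fingers close. It gives the time, the measured TCP pose, the force and the opening at its end, in the units of the state.
- manip.sense(): the state, without advancing time (a new reading comes with each control period).
- camera(name): name is "side" or "top" or "wrist"; returns (picture, depth): 400x640x3 uint8, red, green, blue; 400x640 float32, mm along the optical axis (not along the pixel's ray), 0 where there is no reading.
- camera_info(name): a dict with "fov_y" (degrees; the focal length in pixels is half the picture's height over the tangent of half this angle, whatever the lens; pixels are square), "cx", "cy" (the principal point, pixels), "position" and "attitude" of the camera in the world. Camera axes: x right, y down, z forward; pixel columns grow to the right and rows downward; lengths in mm; the calibration is good to about 2 mm. A picture is of the moment at which its call begins: read the wrist's pose just before it. camera_info takes no time and is no camera call; for the wrist camera it gives the pose at the moment of the call.
- manip.job_done(): hands the job in, once; it reports no verdict.
The state is a dict: "clock": time; "joint_pos": joint angles; "qvel": joint speeds; "tau": joint torques, N m; "tool_pos": TCP position; "tcp_rot": TCP orientation; "ft_force": force on the tool from outside, world axes, zero at the start; "torque": the same for the moment, N m; "opening": finger opening in mm.
Only numpy, scipy, OpenCV 4.12 (cv2) and the standard library are available. Lean on these libraries where they do the work, as an engineer would, in place of code of your own. Each camera call takes 0.05 s, during which the arm holds its last target. There are 200 camera calls.

TASK

Take the wooden-handled hook from its stand, gently hook the wire loop of the metal plug that sits deep in the wooden block's bore, and draw the plug right out with the hook, not with the fingers, pressing and pulling only lightly (about 10 N at the very most) so that neither plug nor bore is marred. Stand the plug upright in the black tray without dropping it, then unhook it and put the hook back in its stand as you found it. Leave the wood offcut, the glue jar and the small bent wooden piece alone.

Things in the scene. Friction and masses are not known exactly. Their poses are not given: they have to be found in the camera images.
- block: Fixed laminated wooden block, 100 x 100 mm, 100 mm tall, with an upright bore of 54 mm diameter at its centre, open at the top, its flat floor 6 mm above the bench. Small sprung steel balls in the bore wall, 15 and 24 mm above the bench, rub on the plug and hold it at its height. Origin: centre of the underside, z up.
- plug: Loose aluminium plug in the bore, 0.11 to 0.2 kg: a disc 52 mm in diameter, 20 mm tall, upright, its underside 7 to 14 mm above the bench. Drawing it takes 3 to 8 N for the first 11 to 18 mm, until it is past the balls, then only its weight; hung by its loop it may tilt 0.2 rad. Origin: centre of the disc's underside; z up.
- plug_top (a point): Centre of the plug's top face. Over it stands a stiff closed loop of 3.6 mm wire on an 8 mm stem, in a plane parallel to the plug's y-z, up to 6 mm either way along x from this point and its wire's top 20 to 40 mm above it (neither is measured: feel or see it). Hook it along x from either side, at y = 0. Opening 13 mm high, 14 mm wide, 10 mm at its top.
- hook: Loose hook tool, 0.15 kg, upright in its stand, turned any way. Square wooden handle 24 x 24 mm, sides along the tool's x and y, from 5 to 60 mm above the origin; steel flange 46 mm in diameter from 0 to 5 mm; below it a straight 4 mm round shank on the axis. Origin: on the axis, at the underside of the flange, which rests on the stand; z up.
- hook_bend (a point): Upper side of the hook's bend, midway between shank and tip: 5 mm in x from the shank's axis, 96 mm below the tool's origin. The 4 mm wire runs from the shank in the tool's +x to an upturned tip: outer faces 2 mm behind and 12 mm ahead of the axis, lowest point 100 mm below the origin, outer height 9 mm, gap shank to tip 6 mm, lip 5 mm. Axes as the tool's.
- stand: Fixed plywood stand, 110 x 110 mm, flat top 120 mm above the bench, 12 mm thick, with a round hole of 36 mm diameter at its centre, through which the hook hangs; clear below down to 6 mm above the bench. Origin: centre of the underside.
- tray: Fixed shallow black plastic tray, 150 x 150 mm, 22 mm high, walls and floor 4 mm thick. Origin: centre of the underside.
- offcut: Loose softwood offcut, 35 x 130 x 32 mm, long side along its y. Leave alone. Origin: centre of the underside.
- glue: Loose white glue jar, 56 mm in diameter, 110 mm tall. Leave alone. Origin: centre of the underside.
- arch: Loose small bent wooden piece, 12 mm thick, about 90 mm long along its y. Leave alone. Origin: middle of its underside.
Mind the look-alikes: they are no part of the job. Of the things that look like the tray, the larger one is meant.

How it is judged:
By the outcome, as a careful person would: the job done as asked, in the order asked, and still so for the second after the job is handed in, with the robot touching nothing.
It also fails if it takes over 72 s, if anything falls off the work surface, if the arm or the gripper's body presses on something with over 40 N, if the wrist force passes 120 N, or if a joint passes its speed limit or range.

## Working session

There is one attempt and no reset: what is moved stays moved. The work goes in short steps, Python scripts to look and compute and a tool call to move; the robot and the scene stay as the last step left them, time stands still between calls to the robot, and variables do not carry over. Pictures are saved under pics/ and viewed, about 8 in all and at most 12, crops included, and the job is handed in when it is done.

Besides the shell and the picture viewer there is one more tool, called as a command line: name --argument value ..., lists and objects as JSON in quotes. jog_arm: Moves the arm, as the interface text tells. Its arguments: {"type":"object","properties":{"steps":{"type":"array","items":{"type":"object","properties":{"claw":{"type":"number"},"dx":{"type":"number"},"dy":{"type":"number"},"dz":{"type":"number"},"roll":{"type":"number"}}}},"force":{"type":"number"}},"required":["steps"]}

```bash
mkdir -p pics; cat > h.py <<'E'
import numpy as np, cv2
from station import manip, camera, camera_info
from scipy.spatial.transform import Rotation as R
def cam(n):
    i=camera_info(n); p,d=camera(n); return p,d,i
def cloud(d,i):
    f=200/np.tan(np.radians(i['fov_y'])/2)
    v,u=np.mgrid[0:400,0:640]
    P=np.stack([(u-i['cx'])/f*d,(v-i['cy'])/f*d,d],-1)
    A=np.array(i['attitude'])
    M=A if A.shape==(3,3) else R.from_euler('xyz',A,degrees=True).as_matrix()
    W=P@M.T+np.array(i['position']); W[d<=0]=np.nan
    return W
def save(n,p): cv2.imwrite(f'pics/{n}.png',cv2.cvtColor(p,cv2.COLOR_RGB2BGR))
E
python3 - <<'E'
from h import *
for n in ['top','side','wrist']:
    p,d,i=cam(n); save(n+'0',p); np.savez(n+'0',p=p,d=d,W=cloud(d,i)); print(n,i)
print(manip.sense())
a=[cv2.imread(f'pics/{n}0.png') for n in ['top','side']]
E
```

```text
top {'fov_y': 43.736701811616, 'cx': 316.52828274678666, 'cy': 200.80304389691509, 'position': array([ 372.99012478,   16.23416876, 1124.02073515]), 'attitude': array([-171.85728913,   -0.1762173 ,  -88.55149848])}
side {'fov_y': 47.04516834187575, 'cx': 323.5859244270619, 'cy': 194.26226738523275, 'position': array([189.69949244, 770.07869047, 607.05652389]), 'attitude': array([-121.88882272,    0.56345583, -158.91538122])}
wrist {'fov_y': 69.03561635489812, 'cx': 316.8294274755393, 'cy': 197.91842030688852, 'position': array([ 246.10612671, -550.72828201,  372.42995059]), 'attitude': array([ 1.64949420e+02,  8.98527906e-02, -7.20288798e+01])}
{'clock': 0.15, 'joint_pos': array([-7.69141284e+01,  7.50545051e+00,  8.53160939e+01,  7.73503147e-04,
        8.72634224e+01, -4.89298024e+00]), 'qvel': array([ 0.04798708, -0.08594137, -0.16419059,  0.01406234, -0.01011914,
        0.01712432]), 'tau': array([-8.13031293e-04, -5.70065117e+01, -5.01158631e+01, -2.78377083e-04,
        9.58221441e-03, -4.01139005e-06]), 'tool_pos': array([ 185.12595782, -570.26196391,  230.47148995]), 'tcp_rot': array([-1.79991983e+02,  8.45913232e-02, -7.20211798e+01]), 'ft_force': array([0.51392681, 0.30709706, 0.22011033]), 'torque': array([ 0.06449213, -0.01422317, -0.00853541]), 'opening': 85.34861178417312}
```

View pics/top0.png

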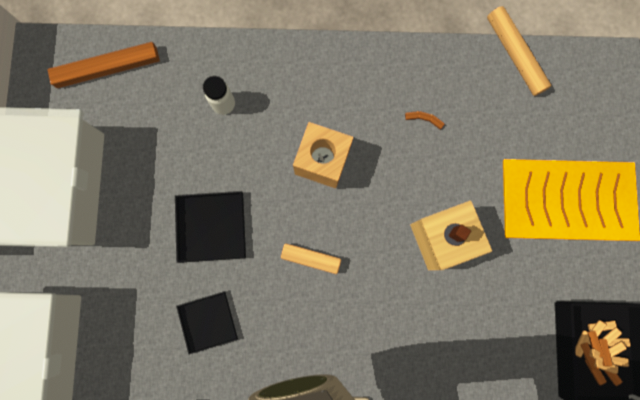

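View pics/side0.png

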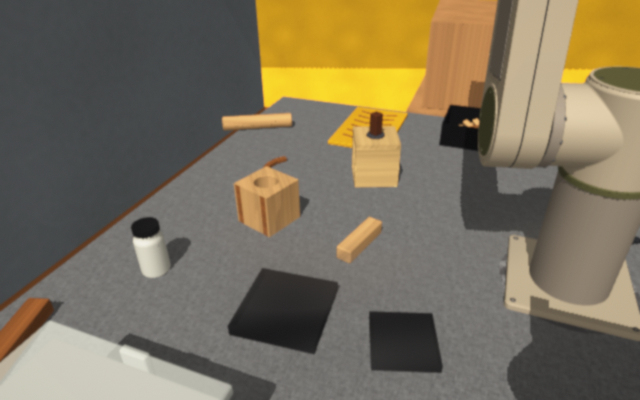

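The top view shows the block at (323,155) with the plug in its bore, the hook in the stand at (455,235), the large tray at (211,227), the offcut at (311,258), the arch at (425,119) and the glue jar at (217,95). The side view agrees.

```bash
python3 - <<'E'
from h import *
W=np.load('top0.npz')['W']; p=np.load('top0.npz')['p']
def box(name,u0,u1,v0,v1,z0,z1,mask=None):
    S=W[v0:v1,u0:u1].reshape(-1,3); k=(S[:,2]>z0)&(S[:,2]<z1)
    if mask is not None: k&=mask[v0:v1,u0:u1].ravel()
    S=S[k]; (c,s,a)=cv2.minAreaRect(S[:,:2].astype(np.float32)); print(name,len(S),'c',np.round(c,1),'size',np.round(s,1),'ang',round(a,1),'z',np.round(np.percentile(S[:,2],[5,50,95]),1)); return S
box('block',280,365,110,200,90,108)
box('stand',400,500,190,280,112,126)
S=box('handle',420,500,200,260,150,200)
box('flange',420,500,200,260,128,177)
dark=p.max(2)<60
box('tray',165,260,180,275,-20,40,dark)
box('trayrim',165,260,180,275,14,40)
box('jar',195,245,70,120,60,130); box('off',275,350,235,280,20,45)
box('arch',400,450,105,135,6,80)
# bore inside
S=W[130:175,300:345].reshape(-1,3); S=S[S[:,2]<90]
print(np.histogram(S[:,2],bins=np.arange(-10,95,5)))
k=(S[:,2]>40)&(S[:,2]<88); print(S[k].round(0)[:40])
print('bench',np.nanmedian(W[150:180,400:440,2]),np.nanmedian(W[280:300,300:340,2]))
E
```

```text
block 1777 c [627.6   6.5] size [100.2 102.1] ang 72.3 z [ 95.5  99.3 102.5]
stand 2704 c [ 455.9 -266.6] size [110.3 112.2] ang 21.5 z [116.  119.3 123.2]
handle 217 c [ 456.3 -262.9] size [24.1 23.9] ang 58.0 z [154.7 178.  181.7]
flange 138 c [ 459.2 -258.1] size [34.7 24.3] ang 60.0 z [130.1 157.6 176.7]
tray 4579 c [468. 253.] size [149.2 149.9] ang 5.1 z [-0.1  3.7 20.7]
trayrim 597 c [468.6 254.1] size [150.3 151. ] ang 5.1 z [15.4 20.5 24. ]
jar 658 c [756.3 240.5] size [51.8 52.6] ang 68.4 z [ 67.4 107.7 112. ]
off 949 c [403.5  27.3] size [130.   35.1] ang 75.9 z [27.2 30.9 34.4]
arch 297 c [ 734.8 -228.2] size [92.1 29.3] ang 76.6 z [ 7.3 10.9 14.3]
(array([  1,  57,  33,   1,   1,   3,   5,  91, 172,  26,  25,  20,  25,
        26,  26,  22,  18,  25,  25,  22]), array([-10,  -5,   0,   5,  10,  15,  20,  25,  30,  35,  40,  45,  50,
        55,  60,  65,  70,  75,  80,  85,  90]))
[[654.  13.  84.]
 [655.  11.  81.]
 [654.   8.  84.]
 [655.   6.  82.]
 [654.   4.  84.]
 [654.  -2.  86.]
 [651.  19.  84.]
 [652.  17.  80.]
 [653.  15.  79.]
 [653.  13.  77.]
 [654.  10.  73.]
 [654.   8.  74.]
 [655.   6.  73.]
 [654.   4.  75.]
 [654.   2.  77.]
 [654.  -0.  77.]
 [653.  -2.  81.]
 [651.  -4.  86.]
 [650.  21.  81.]
 [651.  19.  78.]
 [652.  17.  75.]
 [653.  15.  69.]
 [653.  13.  69.]
 [654.  10.  67.]
 [655.   8.  62.]
 [653.   6.  71.]
 [653.   4.  70.]
 [653.   2.  73.]
 [653.  -0.  71.]
 [653.  -3.  71.]
 [652.  -5.  77.]
 [652.  -7.  77.]
 [650.  -9.  85.]
 [647.  25.  84.]
 [648.  23.  78.]
 [650.  21.  73.]
 [652.  19.  65.]
 [652.  17.  64.]
 [652.  15.  64.]
 [654.  12.  59.]]
bench -0.6153988008397846 -0.8304278629425426
```

jog_arm --steps '[{"dx":-0.034,"dy":-0.0445},{"dx":-0.034,"dy":-0.0445},{"dx":-0.034,"dy":-0.0445},{"dx":-0.034,"dy":-0.0445},{"dx":-0.034,"dy":-0.0445},{"dx":-0.034,"dy":-0.0445},{"dx":-0.034,"dy":-0.0445},{"dx":-0.034,"dy":-0.0445},{"dx":-0.034,"dy":-0.0445},{"dx":-0.034,"dy":-0.0445}]'

```text
invalid input
```

jog_arm --steps '[{"dx":-0.036,"dy":-0.0445},{"dx":-0.036,"dy":-0.0445,"dz":0.035},{"dz":0.035},{},{}]'

```text
invalid input
```

```bash
cat >> h.py <<'E'
def go(x,y,z,yaw=None):
    s=manip.sense(); M=R.from_euler('xyz',s['tcp_rot'],degrees=True).as_matrix()
    d=M.T@(np.array([x,y,z])-s['tool_pos'])
    print('TCP',s['tool_pos'].round(1),s['tcp_rot'].round(2),'d tool mm',d.round(1), '' if yaw is None else f"roll {-((yaw-s['tcp_rot'][2]+180)%360-180)*np.pi/180:.3f}")
E
python3 - <<'E'
from h import *
s=manip.sense(); print(s['clock'],s['tool_pos'].round(1),s['tcp_rot'].round(2),s['qvel'].round(2),s['ft_force'].round(2))
p,d,i=cam('wrist'); W=cloud(d,i); np.savez('w1',p=p,d=d,W=W); print(i)
# project bore centre
f=200/np.tan(np.radians(i['fov_y'])/2)
M=R.from_euler('xyz',i['attitude'],degrees=True).as_matrix()
q=M.T@(np.array([627.6,6.5,60])-i['position']); u,v=q[0]/q[2]*f+i['cx'],q[1]/q[2]*f+i['cy']; print(u,v)
u0,v0=int(u)-60,int(v)-50
save('w1',cv2.resize(p[max(v0,0):v0+100,u0:u0+120],None,fx=6,fy=6,interpolation=cv2.INTER_CUBIC)); print(u0,v0)
E
```

```text
0.15 [ 185.1 -570.3  230.5] [-1.7999e+02  8.0000e-02 -7.2020e+01] [ 0.05 -0.09 -0.16  0.01 -0.01  0.02] [0.51 0.31 0.22]
{'fov_y': 69.03561635489812, 'cx': 316.8294274755393, 'cy': 197.91842030688852, 'position': array([ 246.11518483, -550.76713733,  372.56157797]), 'attitude': array([ 1.64948278e+02,  7.64418634e-02, -7.20288720e+01])}
-415.9725383463249 -865.4156009531982Traceback (most recent call last):
  File "<stdin>", line 9, in <module>
cv2.error: OpenCV(4.12.0) /io/opencv/modules/imgproc/src/resize.cpp:4208: error: (-215:Assertion failed) !ssize.empty() in function 'resize'
```

jog_arm --steps '[{"claw":0,"dx":-0.034,"dy":-0.0445,"dz":0,"roll":0},{"claw":0,"dx":-0.034,"dy":-0.0445,"dz":0,"roll":0},{"claw":0,"dx":-0.034,"dy":-0.0445,"dz":0,"roll":0},{"claw":0,"dx":-0.034,"dy":-0.0445,"dz":0,"roll":0},{"claw":0,"dx":-0.034,"dy":-0.0445,"dz":0,"roll":0},{"claw":0,"dx":-0.034,"dy":-0.0445,"dz":0,"roll":0},{"claw":0,"dx":-0.034,"dy":-0.0445,"dz":0,"roll":0},{"claw":0,"dx":-0.034,"dy":-0.0445,"dz":0,"roll":0},{"claw":0,"dx":-0.034,"dy":-0.0445,"dz":0,"roll":0},{"claw":0,"dx":-0.034,"dy":-0.0445,"dz":0,"roll":0}]'

```text
clock: 1.45
tool_pos: [504.3, -108.2, 231.3]
tcp_rot: [-180.0, -0.0, -72.0]
ft_force: [1.0, -0.3, 0.1]
opening: 85.2
```

jog_arm --steps '[{"claw":0,"dx":-0.035,"dy":-0.044,"dz":0,"roll":0},{"claw":0,"dx":-0.035,"dy":-0.044,"dz":0.03,"roll":0},{"claw":0,"dx":0,"dy":0,"dz":0.04,"roll":0},{"claw":0,"dx":0,"dy":0,"dz":0,"roll":0}]'

```text
clock: 1.95
tool_pos: [562.2, -16.1, 157.7]
tcp_rot: [179.6, 0.2, -71.9]
ft_force: [-0.9, -0.8, -0.1]
opening: 85.3
```

```bash
cat > look.py <<'E'
from h import *
import sys
def look(n,c,k=50):
    s=manip.sense(); print(s['clock'],s['tool_pos'].round(1),s['tcp_rot'].round(2),np.abs(s['qvel']).max().round(2),s['ft_force'].round(2))
    p,d,i=cam('wrist'); W=cloud(d,i); np.savez(n,p=p,d=d,W=W,pos=i['position'],att=i['attitude'])
    f=200/np.tan(np.radians(i['fov_y'])/2)
    M=R.from_euler('xyz',i['attitude'],degrees=True).as_matrix()
    q=M.T@(np.array(c)-i['position']); u,v=q[0]/q[2]*f+i['cx'],q[1]/q[2]*f+i['cy']
    u0,v0=max(int(u)-k,0),max(int(v)-k,0)
    save(n,cv2.resize(p[v0:v0+2*k,u0:u0+2*k],None,fx=6,fy=6,interpolation=cv2.INTER_CUBIC)); print('uv',u,v,'crop',u0,v0)
    return p,d,W
E
python3 - <<'E'
from look import *
p,d,W=look('w1',[627.6,6.5,60])
S=W.reshape(-1,3); r=np.hypot(S[:,0]-627.6,S[:,1]-6.5)
S=S[(r<22)&(S[:,2]>20)&(S[:,2]<90)]
print(np.histogram(S[:,2],bins=np.arange(20,92,4)))
L=S[S[:,2]>45]; print(len(L),L.round(1)[:60].tolist())
E
```

```text
1.95 [562.2 -16.1 157.7] [179.57   0.19 -71.94] 3.51 [-0.88 -0.83 -0.08]
uv 315.5729350152174 111.93608071551922 crop 265 61
(array([   0,    0, 1621,  240,   19,   12,    0,    6,   25,   81,    3,
          0,    0,    0,    0,    0,    0]), array([20, 24, 28, 32, 36, 40, 44, 48, 52, 56, 60, 64, 68, 72, 76, 80, 84,
       88]))
115 [[630.9, 14.1, 52.8], [631.2, 13.3, 51.9], [631.5, 12.6, 51.2], [630.0, 14.7, 51.1], [630.2, 13.9, 52.2], [630.4, 13.0, 53.7], [630.7, 12.3, 53.6], [629.2, 14.3, 53.3], [629.4, 13.5, 54.5], [629.6, 12.7, 55.1], [629.9, 12.0, 54.6], [630.2, 11.3, 52.6], [628.5, 14.2, 52.4], [628.7, 13.3, 55.5], [628.9, 12.5, 56.2], [629.1, 11.7, 56.2], [629.4, 11.0, 55.4], [627.9, 13.0, 56.6], [628.1, 12.2, 57.3], [628.4, 11.4, 57.8], [628.6, 10.6, 58.6], [627.2, 12.7, 56.9], [627.4, 11.9, 59.0], [627.7, 11.2, 58.7], [627.9, 10.4, 58.1], [626.4, 12.5, 58.1], [626.7, 11.7, 58.3], [626.9, 10.9, 58.7], [627.2, 10.2, 57.6], [627.4, 9.5, 57.0], [625.7, 12.2, 58.6], [626.0, 11.4, 59.1], [626.2, 10.7, 59.6], [626.4, 9.9, 59.2], [626.7, 9.2, 58.3], [625.0, 12.1, 56.2], [625.2, 11.2, 58.4], [625.5, 10.5, 58.1], [625.7, 9.7, 58.6], [626.0, 9.0, 58.9], [624.5, 11.0, 58.6], [624.7, 10.2, 58.9], [625.0, 9.5, 59.9], [625.2, 8.7, 58.3], [623.8, 10.8, 57.8], [624.0, 10.0, 59.5], [624.3, 9.3, 58.7], [624.5, 8.5, 58.4], [624.8, 7.8, 57.6], [623.0, 10.5, 58.9], [623.3, 9.8, 59.2], [623.5, 9.0, 58.7], [623.8, 8.2, 59.7], [624.0, 7.5, 58.2], [622.6, 9.5, 58.6], [622.8, 8.8, 59.4], [623.1, 8.0, 58.4], [623.3, 7.3, 58.6], [621.8, 9.3, 57.8], [622.1, 8.6, 58.0]]
```

View pics/w1.png

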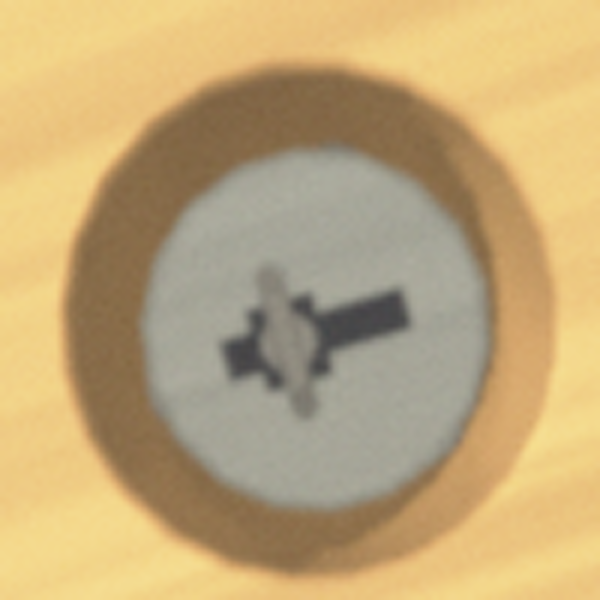

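The bore is centred near crop pixel (310,320). The loop is seen edge-on from (268,270) to (305,410), slightly left of the plug's centre, over a dark mark on the plug.

```bash
python3 - <<'E'
from h import *
W=np.load('w1.npz')['W']
S=W.reshape(-1,3); r=np.hypot(S[:,0]-627.6,S[:,1]-6.5)
B=S[(r>32)&(r<45)&(S[:,2]>80)]; print('blocktop',np.median(B[:,2]))
T=S[(S[:,2]>90)&(r<80)]; print('block',cv2.minAreaRect(T[:,:2].astype(np.float32)))
# bore circle: top-surface hole boundary
ok=(S[:,2]>96); A=[]
for a in np.radians(np.arange(0,360,10)):
    k=ok&(np.abs(((np.arctan2(S[:,1]-6.5,S[:,0]-627.6)-a+np.pi)%(2*np.pi))-np.pi)<.06); A.append(S[k][np.argmin(r[k]),:2])
print('hole',cv2.fitEllipse(np.array(A,np.float32)))
P=S[(r<30)&(S[:,2]>20)&(S[:,2]<35)]
print('plug top',np.median(P[:,2]),cv2.minEnclosingCircle(P[:,:2].astype(np.float32)))
L=S[(r<22)&(S[:,2]>50)&(S[:,2]<90)]; c=L[:,:2].mean(0); u,s,v=np.linalg.svd(L[:,:2]-c); 
t=(L[:,:2]-c)@v[0]; print('loop c',c,'dir',v[0],np.degrees(np.arctan2(v[0,1],v[0,0])),t.min(),t.max(),'z',np.percentile(L[:,2],[50,75,90]))
print('mid',c+v[0]*(t.min()+t.max())/2)
for lo in range(-12,12,2):
    k=(t>=lo)&(t<lo+2); print(lo, k.sum(), np.median(L[k,2]).round(1) if k.any() else '')
E
```

```text
blocktop 99.43170273901146
block ((607.81787109375, -3.2900390625), (126.61845397949219, 127.8538589477539), 72.17447662353516)
hole ((624.7745971679688, 4.88740348815918), (53.467403411865234, 53.603816986083984), 40.19355773925781)
plug top 30.985417164206865 ((624.9041748046875, 5.02928352355957), 27.1346492767334)
loop c [622.6909684    8.28632085] dir [-0.83106809 -0.55617068] -146.2086136135582 -10.05214771667942 10.47518968444676 z [58.12878531 58.83351487 59.39741042]
mid [622.51518006   8.16867908]
-12 1 52.8
-10 11 53.3
-8 10 56.4
-6 13 58.6
-4 11 58.6
-2 11 58.7
0 13 58.3
2 11 58.9
4 11 58.8
6 11 56.9
8 10 53.5
10 2 51.4
```

jog_arm --steps '[{"claw":0,"dx":0,"dy":0,"dz":-0.05,"roll":0},{"claw":0,"dx":0.02,"dy":0.018,"dz":-0.027,"roll":0},{"claw":0,"dx":0.04,"dy":0.035,"dz":0,"roll":0},{"claw":0,"dx":0.04,"dy":0.035,"dz":0,"roll":0},{"claw":0,"dx":0.04,"dy":0.035,"dz":0,"roll":0},{"claw":0,"dx":0.04,"dy":0.035,"dz":0,"roll":0},{"claw":0,"dx":0.022,"dy":0.019,"dz":0,"roll":-0.17},{"claw":0,"dx":0,"dy":0,"dz":0,"roll":-0.176},{"claw":0,"dx":0,"dy":0,"dz":0,"roll":-0.176},{"claw":0,"dx":0,"dy":0,"dz":0,"roll":-0.176}]'

```text
clock: 3.25
tool_pos: [459.0, -265.4, 241.9]
tcp_rot: [180.0, -0.2, -31.8]
ft_force: [0.1, -0.3, 0.1]
opening: 85.5
```

jog_arm --steps '[{"claw":0,"dx":0,"dy":0,"dz":0,"roll":0},{"claw":0,"dx":0,"dy":0,"dz":0,"roll":0}]'

```text
clock: 3.5
tool_pos: [459.1, -264.5, 240.3]
tcp_rot: [180.0, -0.1, -32.3]
ft_force: [-0.2, -0.3, -0.5]
opening: 85.6
```

```bash
python3 - <<'E'
from look import *
p,d,W=look('w2',[456,-263,180],60)
S=W.reshape(-1,3); r=np.hypot(S[:,0]-456,S[:,1]+263)
H=S[(r<40)&(S[:,2]>172)&(S[:,2]<190)]; print('top',len(H),cv2.minAreaRect(H[:,:2].astype(np.float32)),np.median(H[:,2]))
H=S[(r<40)&(S[:,2]>122)&(S[:,2]<128)]; print('fl',len(H),cv2.minEnclosingCircle(H[:,:2].astype(np.float32)),np.median(H[:,2]))
H=S[(r<80)&(S[:,2]>115)&(S[:,2]<122)]; print('stand',len(H),cv2.minAreaRect(H[:,:2].astype(np.float32)),np.median(H[:,2]))
E
```

```text
3.5 [ 459.1 -264.5  240.3] [ 1.7999e+02 -1.2000e-01 -3.2300e+01] 0.7 [-0.2  -0.28 -0.47]
uv 313.2281449650844 211.5100822703236 crop 253 151
top 1021 ((453.6349182128906, -264.97802734375), (24.23990821838379, 23.84113311767578), 58.34314727783203) 179.11057721912383
fl 852 ((453.7190246582031, -264.8500671386719), 22.886428833007812) 124.40878082084265
stand 11101 ((452.63323974609375, -268.0201416015625), (110.61646270751953, 110.35746002197266), 21.730268478393555) 119.3708222033909
```

View pics/w2.png

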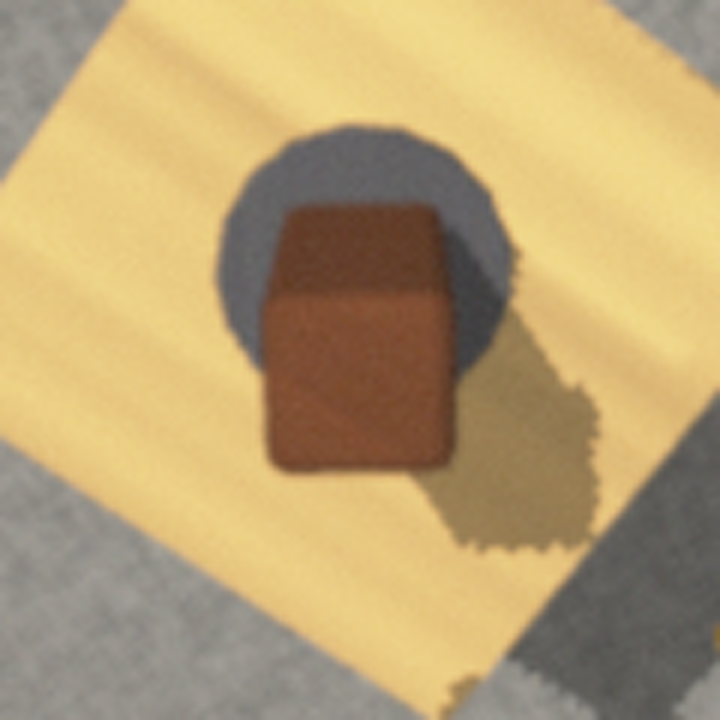

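jog_arm --steps '[{"claw":0,"dx":-0.0043,"dy":0.0032,"dz":0.02,"roll":-0.01},{"claw":0,"dx":0,"dy":0,"dz":0.03,"roll":0},{"claw":0,"dx":0,"dy":0,"dz":0.03,"roll":0},{"claw":0,"dx":0,"dy":0,"dz":0.023,"roll":0},{"claw":0,"dx":0,"dy":0,"dz":0,"roll":0},{"claw":0,"dx":0,"dy":0,"dz":0,"roll":0}]' --force 60

```text
clock: 4.3
tool_pos: [454.2, -264.7, 137.1]
tcp_rot: [180.0, -0.1, -31.5]
ft_force: [0.4, 0.2, 0.1]
opening: 85.6
```

jog_arm --steps '[{"claw":120,"dx":0,"dy":0,"dz":0,"roll":0},{"claw":150,"dx":0,"dy":0,"dz":0,"roll":0},{"claw":255,"dx":0,"dy":0,"dz":0,"roll":0},{"claw":255,"dx":0,"dy":0,"dz":0,"roll":0},{"claw":255,"dx":0,"dy":0,"dz":0,"roll":0},{"claw":255,"dx":0,"dy":0,"dz":0,"roll":0},{"claw":255,"dx":0,"dy":0,"dz":0,"roll":0},{"claw":255,"dx":0,"dy":0,"dz":0,"roll":0}]' --force 60

```text
clock: 5.3
tool_pos: [454.0, -264.5, 136.4]
tcp_rot: [180.0, -0.1, -31.5]
ft_force: [0.2, -0.6, 5.7]
opening: 23.6
```

jog_arm --steps '[{"claw":255,"dx":0,"dy":0,"dz":-0.005,"roll":0},{"claw":255,"dx":0,"dy":0,"dz":-0.02,"roll":0},{"claw":255,"dx":0,"dy":0,"dz":-0.03,"roll":0},{"claw":255,"dx":0,"dy":0,"dz":-0.03,"roll":0},{"claw":255,"dx":0,"dy":0,"dz":-0.03,"roll":0},{"claw":255,"dx":0,"dy":0,"dz":-0.02,"roll":0},{"claw":255,"dx":0,"dy":0,"dz":0,"roll":0},{"claw":255,"dx":0,"dy":0,"dz":0,"roll":0}]'

```text
clock: 6.3
tool_pos: [453.2, -263.9, 269.3]
tcp_rot: [-180.0, 0.1, -31.5]
ft_force: [-0.3, 0.2, -1.1]
opening: 23.5
```

```bash
python3 - <<'E'
from h import *
s=manip.sense(); print(s['tool_pos'].round(1),s['tcp_rot'].round(2),s['ft_force'].round(2),s['opening'])
t=s['tool_pos']
p,d,i=cam('side'); f=200/np.tan(np.radians(i['fov_y'])/2)
M=R.from_euler('xyz',i['attitude'],degrees=True).as_matrix()
def pr(c):
    q=M.T@(np.array(c)-i['position']); return q[0]/q[2]*f+i['cx'],q[1]/q[2]*f+i['cy']
u,v=pr(t-[0,0,75]); print('mid',u,v,'tip',pr(t-[0,0,114]))
u0,v0=int(u)-40,int(v)-40
a=cv2.resize(p[v0:v0+80,u0:u0+80],(560,560),interpolation=cv2.INTER_CUBIC)
# wrist full
p2,d2,i2=cam('wrist'); i=i2; f=200/np.tan(np.radians(i['fov_y'])/2); M=R.from_euler('xyz',i['attitude'],degrees=True).as_matrix()
print('wrist tip',pr(t-[0,0,114]))
np.savez('w3',p=p2,d=d2,W=cloud(d2,i2)); 
b=cv2.resize(p2[100:340,200:440],(560,560),interpolation=cv2.INTER_CUBIC)
save('s3',np.hstack([a,b])[:,:]); 
im=cv2.imread('pics/s3.png'); cv2.imwrite('pics/s3.png',cv2.resize(im,(800,400)))
E
```

```text
[ 453.2 -263.9  269.3] [-1.7999e+02  1.2000e-01 -3.1460e+01] [-0.31  0.22 -1.13] 23.483997825814143
mid 377.1237588198778 107.72925773437314 tip (np.float64(376.30915055740087), np.float64(122.66952218739628))
wrist tip (np.float64(318.4526874809582), np.float64(193.21161094161926))
```

View pics/s3.png

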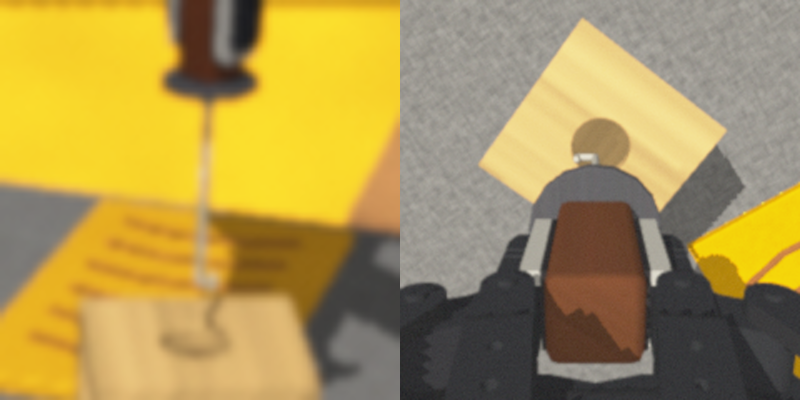

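```bash
python3 - <<'E'
from h import *
z=np.load('w3.npz'); W=z['W']; t=np.array([453.2,-263.9,269.3]); M=R.from_euler('xyz',[180,.1,-31.46],degrees=True).as_matrix()
Q=(W-t)@M
k=(np.hypot(Q[...,0],Q[...,1])<35)&(Q[...,2]>60)&(Q[...,2]<125)
q=Q[k]; print(len(q)); print(np.c_[np.argwhere(k),q.round(1)][:70].tolist())
k=(np.hypot(Q[...,0],Q[...,1])<35)&(Q[...,2]>8)&(Q[...,2]<20); print('flange',k.sum(),Q[k].min(0),Q[k].max(0))
E
```

```text
73
[[192.0, 304.0, -12.9, -0.9, 114.7], [192.0, 305.0, -11.9, -1.3, 113.1], [192.0, 306.0, -11.0, -1.6, 112.2], [192.0, 307.0, -10.1, -1.0, 114.3], [192.0, 308.0, -9.2, -1.2, 113.6], [192.0, 309.0, -8.3, -1.0, 114.5], [192.0, 310.0, -7.4, -1.2, 113.6], [192.0, 311.0, -6.5, -1.2, 113.4], [192.0, 312.0, -5.6, -0.9, 114.7], [192.0, 313.0, -4.7, -1.1, 113.9], [192.0, 314.0, -3.8, -0.9, 114.9], [192.0, 315.0, -2.9, -1.0, 114.4], [192.0, 316.0, -2.0, -1.4, 112.6], [192.0, 317.0, -1.1, -1.0, 114.3], [192.0, 318.0, -0.2, -0.6, 116.0], [193.0, 304.0, -12.7, -1.1, 110.4], [193.0, 305.0, -11.8, -1.0, 110.8], [193.0, 306.0, -10.9, -1.1, 110.2], [193.0, 307.0, -10.1, -0.7, 111.7], [193.0, 308.0, -9.2, -0.3, 113.5], [193.0, 309.0, -8.3, -0.2, 113.8], [193.0, 310.0, -7.4, -0.3, 113.5], [193.0, 311.0, -6.5, -0.4, 113.0], [193.0, 312.0, -5.6, -0.2, 114.0], [193.0, 313.0, -4.7, 0.1, 115.2], [193.0, 314.0, -3.8, -0.2, 113.9], [193.0, 315.0, -2.9, -1.0, 110.7], [193.0, 316.0, -2.0, -1.5, 108.6], [193.0, 317.0, -1.1, -1.2, 109.7], [193.0, 318.0, -0.2, -0.8, 111.3], [194.0, 304.0, -12.6, -0.7, 108.2], [19
[... 739 characters left out ...]
 -6.5, 1.6, 113.4], [195.0, 312.0, -5.6, 1.7, 113.9], [195.0, 313.0, -4.7, 1.8, 114.2], [195.0, 314.0, -3.8, 1.8, 114.4], [195.0, 315.0, -2.8, -1.0, 103.7], [195.0, 316.0, -1.9, -1.3, 102.2], [195.0, 317.0, -1.1, -1.1, 103.0], [195.0, 318.0, -0.2, -0.5, 105.6], [196.0, 304.0, -12.7, 1.5, 109.5], [196.0, 305.0, -11.7, 1.1, 107.9], [196.0, 306.0, -10.8, 1.1, 107.9], [196.0, 307.0, -10.0, 1.6, 109.9], [196.0, 315.0, -2.8, -0.9, 100.4], [196.0, 316.0, -1.9, -0.7, 101.1], [196.0, 317.0, -1.1, -1.2, 99.2], [196.0, 318.0, -0.2, -0.6, 101.6], [197.0, 305.0, -11.8, 2.3, 109.1], [197.0, 315.0, -2.8, -1.4, 95.4]]
flange 1583 [-23.93100191 -22.1692743    8.05762263] [21.4273051   1.33012716 17.29057987]
```

jog_arm --steps '[{"claw":255,"dx":-0.002,"dy":-0.026,"dz":0,"roll":0},{"claw":255,"dx":-0.004,"dy":-0.047,"dz":0,"roll":0},{"claw":255,"dx":-0.004,"dy":-0.047,"dz":0,"roll":0},{"claw":255,"dx":-0.004,"dy":-0.047,"dz":0,"roll":0},{"claw":255,"dx":-0.004,"dy":-0.047,"dz":0,"roll":0},{"claw":255,"dx":-0.002,"dy":-0.047,"dz":0,"roll":0},{"claw":255,"dx":0,"dy":0,"dz":0.01,"roll":0.144},{"claw":255,"dx":0,"dy":0,"dz":0.01,"roll":0.144},{"claw":255,"dx":0,"dy":0,"dz":0.014,"roll":0.143},{"claw":255,"dx":0,"dy":0,"dz":0,"roll":0}]'

```text
clock: 7.65
tool_pos: [571.5, -31.0, 234.2]
tcp_rot: [179.8, 0.2, -56.1]
ft_force: [-1.4, 0.2, -1.7]
opening: 23.3
```

jog_arm --steps '[{"claw":255,"dx":0,"dy":0,"dz":0,"roll":0},{"claw":255,"dx":0,"dy":0,"dz":0,"roll":0}]'

```text
clock: 7.9
tool_pos: [573.1, -31.3, 237.5]
tcp_rot: [-180.0, -0.0, -56.1]
ft_force: [-0.2, -0.5, -1.7]
opening: 23.3
```

```bash
cat > loop.py <<'E'
from h import *
s=manip.sense(); t=s['tool_pos']; M=R.from_euler('xyz',s['tcp_rot'],degrees=True).as_matrix()
print(s['clock'],t.round(2),s['tcp_rot'].round(2),np.abs(s['qvel']).max().round(2),s['ft_force'].round(2))
ps=[cam('wrist') for _ in range(4)]
D=np.stack([x[1] for x in ps]); d=np.median(D,0); i=ps[0][2]; W=cloud(d,i); np.savez('w4',p=ps[0][0],d=d,W=W)
S=W.reshape(-1,3); r=np.hypot(S[:,0]-625,S[:,1]-5)
B=S[(r>32)&(r<45)&(S[:,2]>80)]; zb=np.median(B[:,2])
P=S[(r<26)&(S[:,2]>20)&(S[:,2]<36)]; print('block top',zb.round(2),'plug top',np.median(P[:,2]).round(2))
ok=S[:,2]>96; A=[]
for a in np.radians(np.arange(0,360,10)):
    k=ok&(np.abs(((np.arctan2(S[:,1]-5,S[:,0]-625)-a+np.pi)%(2*np.pi))-np.pi)<.06)
    if k.any(): A.append(S[k][np.argmin(r[k]),:2])
e=cv2.fitEllipse(np.array(A,np.float32)); print('hole',np.round(e[0],1),np.round(e[1],1))
L=S[(r<22)&(S[:,2]>48)&(S[:,2]<75)]; c=L[:,:2].mean(0); v=np.linalg.svd(L[:,:2]-c)[2][0]; q=(L[:,:2]-c)@v; h=L[np.abs(q)<4,2]
c=c+v*(q.min()+q.max())/2
print('loop c',c.round(1),'ang',np.degrees(np.arctan2(v[1],v[0])).round(1),'len',q.min(),q.max(),'z',np.percentile(h,[25,50,75,95]).round(1),'n',len(L))
print('loop in tool',((np.r_[c,np.median(h)]-t)@M).round(1), 'hole in tool',((np.r_[e[0],100]-t)@M).round(1))
E
python3 loop.py
```

```text
7.9 [573.14 -31.31 237.53] [-1.7996e+02 -4.0000e-02 -5.6050e+01] 0.56 [-0.17 -0.51 -1.71]
block top 99.44 plug top 31.05
hole [625.3   5.5] [52.3 54. ]
loop c [622.6   8.5] ang -146.3 len -9.974779131347352 10.091315846052762 z [58.4 58.8 59.  59.4] n 60
loop in tool [ -5.5 -63.1 178.8] hole in tool [ -1.5 -63.7 137.6]
```

jog_arm --steps '[{"claw":255,"dx":0.007,"dy":-0.032,"dz":0,"roll":0},{"claw":255,"dx":0.007,"dy":-0.0314,"dz":0,"roll":0},{"claw":255,"dx":0,"dy":0,"dz":0,"roll":0},{"claw":255,"dx":0,"dy":0,"dz":0.01,"roll":0},{"claw":255,"dx":0,"dy":0,"dz":0,"roll":0},{"claw":255,"dx":0,"dy":0,"dz":0,"roll":0}]'

```text
clock: 8.85
tool_pos: [632.7, -7.8, 226.9]
tcp_rot: [180.0, 0.0, -56.2]
ft_force: [0.0, 0.4, -0.3]
opening: 23.0
```

```bash
cat > st.py <<'E'
from h import *
import sys
M0=R.from_euler('xyz',[180,0,-56.05],degrees=True).as_matrix()
s=manip.sense(); print(s['clock'],s['tool_pos'].round(2),s['tcp_rot'].round(2),'F',s['ft_force'].round(2),'Ftool',(s['ft_force']@M0).round(2))
t=(s['tool_pos']-np.array([573.14,-31.31,237.53]))@M0; print('shift in tool from view',t.round(2),'axis x rel loop',(t[0]-1.4+5.5).round(2),'y rel',(t[1]+.3+63.1).round(2),'bend z',(s['tool_pos'][2]-112.4).round(2))
E
python3 st.py
```

```text
8.85 [632.74  -7.82 226.88] [ 1.7999e+02  1.0000e-02 -5.6170e+01] F [ 0.05  0.35 -0.3 ] Ftool [-0.26 -0.24  0.3 ]
shift in tool from view [ 13.8  -62.56  10.65] axis x rel loop 17.9 y rel 0.84 bend z 114.48
```

jog_arm --steps '[{"claw":255,"dx":0,"dy":-0.0008,"dz":0.01,"roll":0},{"claw":255,"dx":0,"dy":0,"dz":0.015,"roll":0},{"claw":255,"dx":0,"dy":0,"dz":0.015,"roll":0},{"claw":255,"dx":0,"dy":0,"dz":0.01,"roll":0},{"claw":255,"dx":0,"dy":0,"dz":0.008,"roll":0},{"claw":255,"dx":0,"dy":0,"dz":0.007,"roll":0},{"claw":255,"dx":0,"dy":0,"dz":0,"roll":0},{"claw":255,"dx":0,"dy":0,"dz":0,"roll":0}]'

```text
clock: 9.85
tool_pos: [634.3, -7.1, 162.4]
tcp_rot: [-180.0, -0.0, -56.1]
ft_force: [0.1, -0.0, -1.1]
opening: 23.4
```

```bash
python3 st.py
```

```text
9.85 [634.26  -7.11 162.39] [-1.7997e+02 -3.0000e-02 -5.6150e+01] F [ 0.06 -0.02 -1.12] Ftool [ 0.05 -0.04  1.12]
shift in tool from view [ 14.06 -64.21  75.14] axis x rel loop 18.16 y rel -0.81 bend z 49.99
```

jog_arm --steps '[{"claw":255,"dx":-0.001,"dy":0.0004,"dz":0.0008,"roll":0},{"claw":255,"dx":-0.001,"dy":0,"dz":0,"roll":0},{"claw":255,"dx":-0.001,"dy":0,"dz":0,"roll":0},{"claw":255,"dx":-0.001,"dy":0,"dz":0,"roll":0},{"claw":255,"dx":-0.001,"dy":0,"dz":0,"roll":0},{"claw":255,"dx":-0.001,"dy":0,"dz":0,"roll":0}]'

```text
clock: 10.6
tool_pos: [630.2, -2.3, 161.1]
tcp_rot: [180.0, -0.0, -56.1]
ft_force: [0.8, 0.3, -1.7]
opening: 23.4
```

```bash
python3 st.py
```

```text
10.6 [630.24  -2.27 161.07] [180.    -0.   -56.15] F [ 0.81  0.3  -1.72] Ftool [ 0.21 -0.84  1.72]
shift in tool from view [  7.8  -63.58  76.46] axis x rel loop 11.9 y rel -0.18 bend z 48.67
```

jog_arm --steps '[{"claw":255,"dx":-0.001,"dy":0,"dz":0,"roll":0},{"claw":255,"dx":-0.001,"dy":0,"dz":0,"roll":0},{"claw":255,"dx":-0.001,"dy":0,"dz":0,"roll":0},{"claw":255,"dx":0,"dy":0,"dz":0,"roll":0}]'

```text
clock: 11.1
tool_pos: [628.6, 0.2, 161.1]
tcp_rot: [-180.0, 0.0, -56.1]
ft_force: [-0.0, 0.3, -2.1]
opening: 23.5
```

jog_arm --steps '[{"claw":255,"dx":-0.001,"dy":0,"dz":0,"roll":0},{"claw":255,"dx":-0.001,"dy":0,"dz":0,"roll":0},{"claw":255,"dx":-0.001,"dy":0,"dz":0,"roll":0},{"claw":255,"dx":0,"dy":0,"dz":0,"roll":0}]'

```text
clock: 11.6
tool_pos: [626.9, 2.7, 161.1]
tcp_rot: [180.0, 0.0, -56.1]
ft_force: [-0.3, 0.7, -0.9]
opening: 23.3
```

```bash
python3 st.py
```

```text
11.6 [626.89   2.75 161.07] [180.     0.   -56.14] F [-0.32  0.73 -0.91] Ftool [-0.79 -0.14  0.91]
shift in tool from view [  1.77 -63.61  76.46] axis x rel loop 5.87 y rel -0.21 bend z 48.67
```

jog_arm --steps '[{"claw":255,"dx":-0.0006,"dy":0,"dz":-0.001,"roll":0},{"claw":255,"dx":0,"dy":0,"dz":-0.001,"roll":0},{"claw":255,"dx":0,"dy":0,"dz":-0.001,"roll":0},{"claw":255,"dx":0,"dy":0,"dz":-0.001,"roll":0},{"claw":255,"dx":0,"dy":0,"dz":0,"roll":0}]'

```text
clock: 12.22
tool_pos: [626.7, 3.1, 165.2]
tcp_rot: [-180.0, -0.0, -56.2]
ft_force: [0.6, 0.1, -1.2]
opening: 23.2
```

jog_arm --steps '[{"claw":255,"dx":0,"dy":0,"dz":-0.001,"roll":0},{"claw":255,"dx":0,"dy":0,"dz":-0.001,"roll":0},{"claw":255,"dx":0,"dy":0,"dz":0,"roll":0}]'

```text
clock: 12.6
tool_pos: [626.7, 3.1, 167.2]
tcp_rot: [-180.0, -0.0, -56.2]
ft_force: [-0.7, 0.1, -1.7]
opening: 23.5
```

jog_arm --steps '[{"claw":255,"dx":0,"dy":0,"dz":-0.0005,"roll":0},{"claw":255,"dx":0,"dy":0,"dz":-0.0005,"roll":0},{"claw":255,"dx":0,"dy":0,"dz":0,"roll":0}]'

```text
clock: 12.98
tool_pos: [626.6, 3.2, 168.1]
tcp_rot: [-180.0, -0.0, -56.2]
ft_force: [0.3, 0.3, -1.9]
opening: 23.4
```

jog_arm --steps '[{"claw":255,"dx":0,"dy":0,"dz":-0.0005,"roll":0},{"claw":255,"dx":0,"dy":0,"dz":-0.0005,"roll":0},{"claw":255,"dx":0,"dy":0,"dz":0,"roll":0}]'

```text
clock: 13.35
tool_pos: [626.5, 3.2, 168.9]
tcp_rot: [180.0, 0.0, -56.1]
ft_force: [-0.3, -0.2, -3.1]
opening: 23.3
```

jog_arm --steps '[{"claw":255,"dx":0,"dy":0,"dz":-0.0005,"roll":0},{"claw":255,"dx":0,"dy":0,"dz":-0.0005,"roll":0},{"claw":255,"dx":0,"dy":0,"dz":0,"roll":0}]'

```text
clock: 13.72
tool_pos: [626.3, 3.2, 169.6]
tcp_rot: [180.0, 0.0, -56.2]
ft_force: [-0.1, -0.6, -6.0]
opening: 23.3
```

jog_arm --steps '[{"claw":255,"dx":0,"dy":0,"dz":-0.0005,"roll":0},{"claw":255,"dx":0,"dy":0,"dz":-0.0005,"roll":0},{"claw":255,"dx":0,"dy":0,"dz":0,"roll":0}]'

```text
clock: 14.1
tool_pos: [626.6, 3.1, 171.2]
tcp_rot: [-180.0, -0.0, -56.1]
ft_force: [0.0, 0.9, -4.6]
opening: 23.3
```

jog_arm --steps '[{"claw":255,"dx":0,"dy":0,"dz":-0.0005,"roll":0},{"claw":255,"dx":0,"dy":0,"dz":-0.0005,"roll":0},{"claw":255,"dx":0,"dy":0,"dz":-0.0006,"roll":0},{"claw":255,"dx":0,"dy":0,"dz":-0.0006,"roll":0},{"claw":255,"dx":0,"dy":0,"dz":-0.0006,"roll":0},{"claw":255,"dx":0,"dy":0,"dz":-0.0006,"roll":0},{"claw":255,"dx":0,"dy":0,"dz":-0.0006,"roll":0}]'

```text
clock: 14.98
tool_pos: [626.6, 3.2, 175.1]
tcp_rot: [-180.0, -0.0, -56.2]
ft_force: [0.7, -0.6, -4.2]
opening: 23.1
```

jog_arm --steps '[{"claw":255,"dx":0,"dy":0,"dz":-0.0006,"roll":0},{"claw":255,"dx":0,"dy":0,"dz":-0.0006,"roll":0},{"claw":255,"dx":0,"dy":0,"dz":-0.0006,"roll":0},{"claw":255,"dx":0,"dy":0,"dz":-0.0006,"roll":0},{"claw":255,"dx":0,"dy":0,"dz":-0.0006,"roll":0},{"claw":255,"dx":0,"dy":0,"dz":-0.0006,"roll":0},{"claw":255,"dx":0,"dy":0,"dz":-0.0006,"roll":0}]'

```text
clock: 15.85
tool_pos: [626.6, 3.1, 179.3]
tcp_rot: [-180.0, 0.0, -56.2]
ft_force: [0.7, -0.1, -4.6]
opening: 23.3
```

jog_arm --steps '[{"claw":255,"dx":0,"dy":0,"dz":-0.0008,"roll":0},{"claw":255,"dx":0,"dy":0,"dz":-0.0008,"roll":0},{"claw":255,"dx":0,"dy":0,"dz":-0.0008,"roll":0},{"claw":255,"dx":0,"dy":0,"dz":-0.0008,"roll":0},{"claw":255,"dx":0,"dy":0,"dz":-0.0008,"roll":0},{"claw":255,"dx":0,"dy":0,"dz":-0.0008,"roll":0},{"claw":255,"dx":0,"dy":0,"dz":-0.0008,"roll":0},{"claw":255,"dx":0,"dy":0,"dz":-0.0008,"roll":0}]'

```text
clock: 16.85
tool_pos: [626.6, 3.2, 185.7]
tcp_rot: [-180.0, 0.0, -56.2]
ft_force: [0.4, -0.3, -3.4]
opening: 23.4
```

jog_arm --steps '[{"claw":255,"dx":0,"dy":0,"dz":-0.001,"roll":0},{"claw":255,"dx":0,"dy":0,"dz":-0.001,"roll":0},{"claw":255,"dx":0,"dy":0,"dz":-0.001,"roll":0},{"claw":255,"dx":0,"dy":0,"dz":-0.001,"roll":0},{"claw":255,"dx":0,"dy":0,"dz":-0.001,"roll":0},{"claw":255,"dx":0,"dy":0,"dz":-0.001,"roll":0},{"claw":255,"dx":0,"dy":0,"dz":0,"roll":0}]'

```text
clock: 17.73
tool_pos: [626.7, 3.1, 191.8]
tcp_rot: [-180.0, -0.0, -56.2]
ft_force: [-0.1, -0.6, -2.9]
opening: 23.2
```

```bash
python3 st.py
```

```text
17.725 [626.67   3.15 191.82] [-1.7999e+02 -1.0000e-02 -5.6150e+01] F [-0.07 -0.58 -2.87] Ftool [0.44 0.38 2.87]
shift in tool from view [  1.31 -63.64  45.71] axis x rel loop 5.41 y rel -0.24 bend z 79.42
```

jog_arm --steps '[{"claw":255,"dx":0,"dy":0,"dz":-0.0015,"roll":0},{"claw":255,"dx":0,"dy":0,"dz":-0.0025,"roll":0},{"claw":255,"dx":0,"dy":0,"dz":-0.003,"roll":0},{"claw":255,"dx":0,"dy":0,"dz":-0.003,"roll":0},{"claw":255,"dx":0,"dy":0,"dz":-0.003,"roll":0},{"claw":255,"dx":0,"dy":0,"dz":-0.003,"roll":0},{"claw":255,"dx":0,"dy":0,"dz":-0.003,"roll":0},{"claw":255,"dx":0,"dy":0,"dz":-0.003,"roll":0},{"claw":255,"dx":0,"dy":0,"dz":-0.003,"roll":0},{"claw":255,"dx":0,"dy":0,"dz":-0.003,"roll":0}]'

```text
clock: 18.98
tool_pos: [626.6, 3.2, 219.8]
tcp_rot: [180.0, 0.0, -56.2]
ft_force: [-0.0, 0.2, -3.6]
opening: 23.2
```

jog_arm --steps '[{"claw":255,"dx":0,"dy":0,"dz":-0.003,"roll":0},{"claw":255,"dx":0,"dy":0,"dz":-0.003,"roll":0},{"claw":255,"dx":0,"dy":0,"dz":-0.003,"roll":0},{"claw":255,"dx":0,"dy":0,"dz":-0.003,"roll":0},{"claw":255,"dx":0,"dy":0,"dz":-0.002,"roll":0},{"claw":255,"dx":0,"dy":0,"dz":-0.002,"roll":0},{"claw":255,"dx":0,"dy":0,"dz":-0.002,"roll":0},{"claw":255,"dx":0,"dy":0,"dz":-0.002,"roll":0},{"claw":255,"dx":0,"dy":0,"dz":-0.002,"roll":0},{"claw":255,"dx":0,"dy":0,"dz":-0.002,"roll":0}]'

```text
clock: 20.23
tool_pos: [626.6, 3.1, 243.8]
tcp_rot: [-180.0, -0.0, -56.2]
ft_force: [0.2, -0.1, -3.3]
opening: 23.4
```

jog_arm --steps '[{"claw":255,"dx":0,"dy":0,"dz":-0.002,"roll":0},{"claw":255,"dx":0,"dy":0,"dz":-0.002,"roll":0},{"claw":255,"dx":0,"dy":0,"dz":-0.002,"roll":0},{"claw":255,"dx":0,"dy":0,"dz":-0.002,"roll":0},{"claw":255,"dx":0,"dy":0,"dz":-0.002,"roll":0},{"claw":255,"dx":0,"dy":0,"dz":-0.002,"roll":0},{"claw":255,"dx":0,"dy":0,"dz":-0.002,"roll":0},{"claw":255,"dx":0,"dy":0,"dz":-0.003,"roll":0},{"claw":255,"dx":0,"dy":0,"dz":-0.003,"roll":0},{"claw":255,"dx":0,"dy":0,"dz":0,"roll":0}]'

```text
clock: 21.48
tool_pos: [626.8, 3.2, 264.2]
tcp_rot: [-180.0, -0.0, -56.1]
ft_force: [-0.6, 1.2, -2.2]
opening: 23.3
```

```bash
python3 - <<'E'
from look import *
s=manip.sense(); t=s['tool_pos']; look('w5',t-[0,0,150],90)
p,d,i=cam('side'); f=200/np.tan(np.radians(i['fov_y'])/2)
M=R.from_euler('xyz',i['attitude'],degrees=True).as_matrix(); q=M.T@(t-[0,0,110]-i['position']); u,v=q[0]/q[2]*f+i['cx'],q[1]/q[2]*f+i['cy']
u0,v0=int(u)-50,int(v)-50; a=cv2.resize(p[v0:v0+100,u0:u0+100],(400,400),interpolation=cv2.INTER_CUBIC)
b=cv2.cvtColor(cv2.resize(cv2.imread('pics/w5.png'),(400,400)),cv2.COLOR_BGR2RGB); save('m5',np.hstack([a,b]))
E
```

```text
21.475 [626.8   3.2 264.2] [-1.7996e+02 -2.0000e-02 -5.6150e+01] 0.4 [-0.59  1.2  -2.16]
uv 317.08260132773006 184.36528457580025 crop 227 94
```

View pics/m5.png

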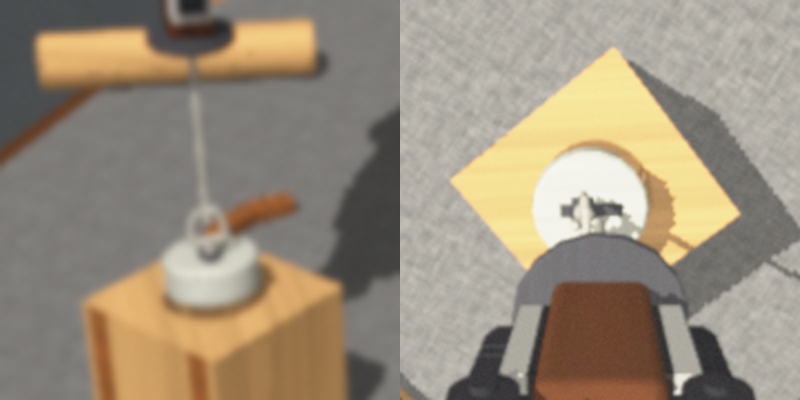

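jog_arm --steps '[{"claw":255,"dx":0,"dy":0,"dz":-0.004,"roll":0},{"claw":255,"dx":0,"dy":0,"dz":-0.007,"roll":0},{"claw":255,"dx":-0.002,"dy":0,"dz":-0.007,"roll":0},{"claw":255,"dx":-0.005,"dy":-0.001,"dz":-0.004,"roll":0},{"claw":255,"dx":-0.008,"dy":0,"dz":0,"roll":0},{"claw":255,"dx":-0.011,"dy":0,"dz":0,"roll":0},{"claw":255,"dx":-0.014,"dy":0,"dz":0,"roll":0},{"claw":255,"dx":-0.016,"dy":0,"dz":0,"roll":0},{"claw":255,"dx":-0.016,"dy":0,"dz":0,"roll":0},{"claw":255,"dx":-0.016,"dy":-0.001,"dz":0,"roll":0}]'

```text
clock: 22.82
tool_pos: [578.5, 78.4, 285.7]
tcp_rot: [-180.0, -0.0, -56.1]
ft_force: [0.0, 0.3, -2.7]
opening: 23.5
```

jog_arm --steps '[{"claw":255,"dx":-0.016,"dy":0,"dz":0,"roll":0},{"claw":255,"dx":-0.016,"dy":0,"dz":0,"roll":0},{"claw":255,"dx":-0.016,"dy":-0.001,"dz":0,"roll":0},{"claw":255,"dx":-0.016,"dy":0,"dz":0,"roll":0},{"claw":255,"dx":-0.016,"dy":0,"dz":0,"roll":0},{"claw":255,"dx":-0.016,"dy":0,"dz":0,"roll":0},{"claw":255,"dx":-0.016,"dy":-0.001,"dz":0,"roll":0},{"claw":255,"dx":-0.016,"dy":0,"dz":0,"roll":0},{"claw":255,"dx":-0.016,"dy":0,"dz":0,"roll":0},{"claw":255,"dx":-0.016,"dy":0,"dz":0,"roll":0}]'

```text
clock: 24.08
tool_pos: [491.2, 212.2, 285.7]
tcp_rot: [180.0, 0.0, -56.2]
ft_force: [-0.1, 0.1, -3.0]
opening: 23.4
```

jog_arm --steps '[{"claw":255,"dx":-0.014,"dy":0,"dz":0,"roll":0},{"claw":255,"dx":-0.011,"dy":0,"dz":0.005,"roll":0},{"claw":255,"dx":-0.009,"dy":0,"dz":0.01,"roll":0},{"claw":255,"dx":-0.006,"dy":0,"dz":0.01,"roll":0},{"claw":255,"dx":-0.004,"dy":0,"dz":0.01,"roll":0},{"claw":255,"dx":-0.002,"dy":0,"dz":0.01,"roll":0},{"claw":255,"dx":-0.001,"dy":0,"dz":0.01,"roll":0},{"claw":255,"dx":0,"dy":0,"dz":0.005,"roll":0},{"claw":255,"dx":0,"dy":0,"dz":0,"roll":0}]'

```text
clock: 25.2
tool_pos: [465.5, 250.1, 225.2]
tcp_rot: [180.0, 0.0, -56.2]
ft_force: [0.2, -0.2, -3.3]
opening: 23.1
```

```bash
python3 - <<'E'
from look import *
go(466,251,200)
s=manip.sense(); t=s['tool_pos']; p,d,W=look('w6',t-[0,0,150],100)
S=W.reshape(-1,3); h=t[2]-169+11.6; print('plug bottom exp',h)
r=np.hypot(S[:,0]-t[0],S[:,1]-t[1])
P=S[(r<45)&(S[:,2]>h+10)&(S[:,2]<h+30)]; print('plug top',len(P),P.mean(0),np.percentile(P[:,2],[5,50,95]))
A=np.c_[P[:,:2]-P[:,:2].mean(0),np.ones(len(P))]; print('slope',np.linalg.lstsq(A,P[:,2],rcond=None)[0])
E
```

```text
TCP [465.5 250.1 225.2] [ 1.7996e+02  1.0000e-02 -5.6160e+01] d tool mm [-0.4 -0.9 25.2] 
25.2 [465.5 250.1 225.2] [ 1.7996e+02  1.0000e-02 -5.6160e+01] 0.84 [ 0.18 -0.22 -3.33]
uv 317.17390608176396 184.18085326968495 crop 217 84
plug bottom exp 67.80467157011918
plug top 1569 [466.71063041 257.87442806  87.10848013] [84.24938486 87.04865172 89.87675861]
slope [-9.24688701e-02  4.21764063e-02  8.71084801e+01]
```

View pics/w6.png

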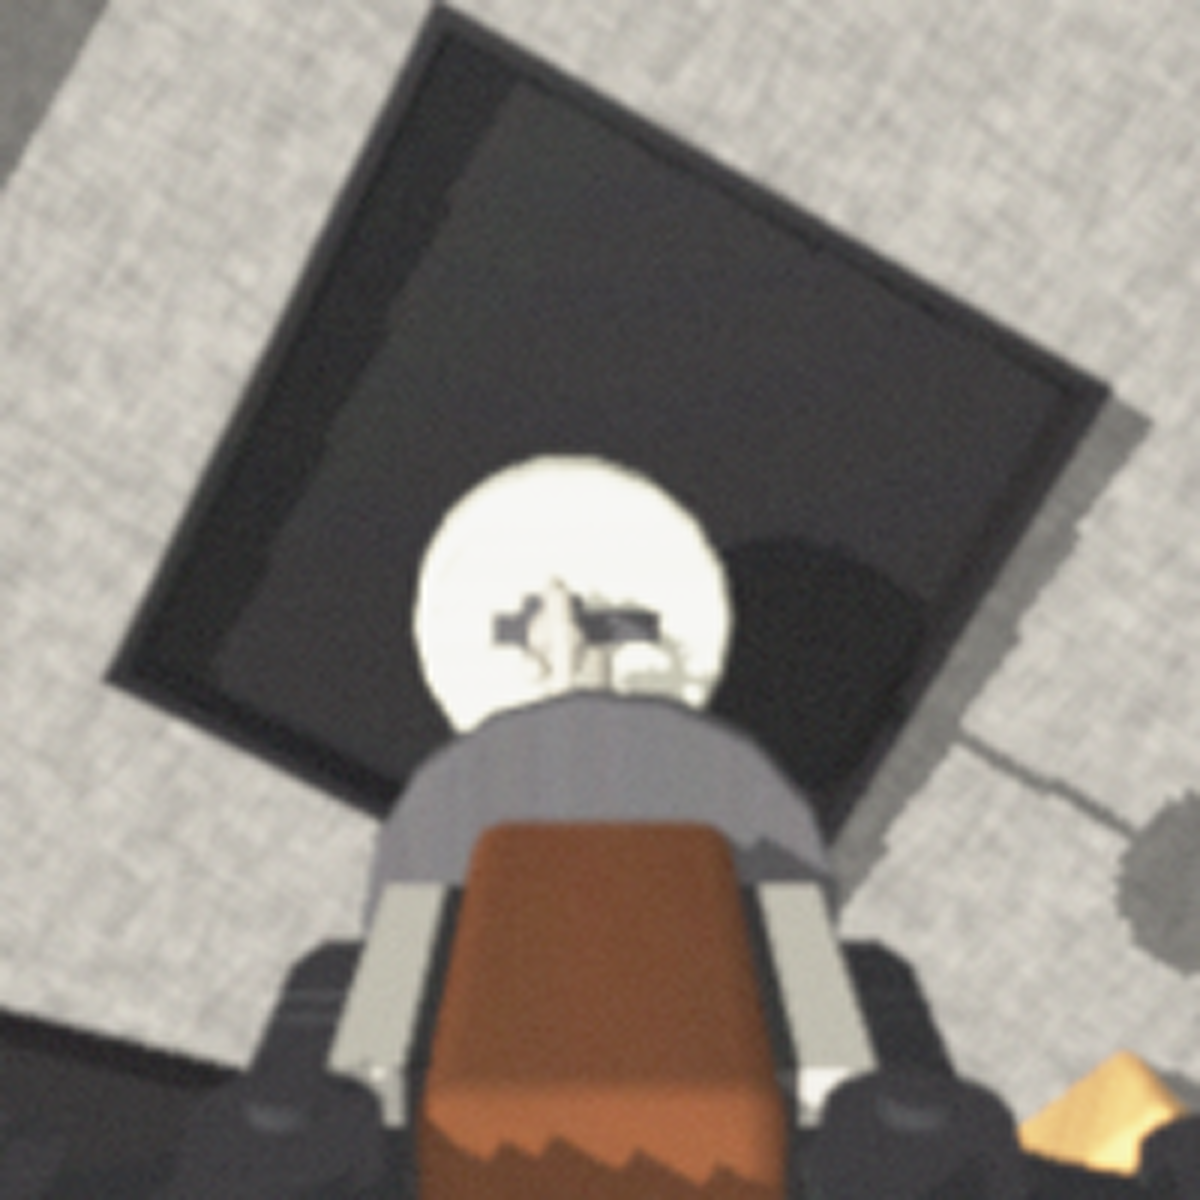

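jog_arm --steps '[{"claw":255,"dx":0,"dy":0,"dz":0.003,"roll":0},{"claw":255,"dx":0,"dy":0,"dz":0.007,"roll":0},{"claw":255,"dx":0,"dy":0,"dz":0.009,"roll":0},{"claw":255,"dx":0,"dy":0,"dz":0.009,"roll":0},{"claw":255,"dx":0,"dy":0,"dz":0.008,"roll":0},{"claw":255,"dx":0,"dy":0,"dz":0.007,"roll":0},{"claw":255,"dx":0,"dy":0,"dz":0.005,"roll":0},{"claw":255,"dx":0,"dy":0,"dz":0.003,"roll":0},{"claw":255,"dx":0,"dy":0,"dz":0.002,"roll":0},{"claw":255,"dx":0,"dy":0,"dz":0,"roll":0}]'

```text
clock: 26.5
tool_pos: [465.6, 250.4, 172.7]
tcp_rot: [-180.0, -0.0, -56.1]
ft_force: [-0.5, -0.1, -2.8]
opening: 23.2
```

jog_arm --steps '[{"claw":255,"dx":0,"dy":0,"dz":0.001,"roll":0},{"claw":255,"dx":0,"dy":0,"dz":0.001,"roll":0},{"claw":255,"dx":0,"dy":0,"dz":0.001,"roll":0},{"claw":255,"dx":0,"dy":0,"dz":0.001,"roll":0},{"claw":255,"dx":0,"dy":0,"dz":0.001,"roll":0},{"claw":255,"dx":0,"dy":0,"dz":0,"roll":0}]'

```text
clock: 27.25
tool_pos: [465.5, 250.3, 167.5]
tcp_rot: [180.0, 0.0, -56.2]
ft_force: [0.0, -0.1, -2.2]
opening: 23.1
```

jog_arm --steps '[{"claw":255,"dx":0,"dy":0,"dz":0.0007,"roll":0},{"claw":255,"dx":0,"dy":0,"dz":0.0007,"roll":0},{"claw":255,"dx":0,"dy":0,"dz":0.0006,"roll":0},{"claw":255,"dx":0,"dy":0,"dz":0,"roll":0}]'

```text
clock: 27.75
tool_pos: [465.5, 250.4, 165.6]
tcp_rot: [180.0, 0.0, -56.2]
ft_force: [-0.5, -0.3, -3.1]
opening: 23.5
```

jog_arm --steps '[{"claw":255,"dx":0,"dy":0,"dz":0.0007,"roll":0},{"claw":255,"dx":0,"dy":0,"dz":0.0007,"roll":0},{"claw":255,"dx":0,"dy":0,"dz":0.0006,"roll":0},{"claw":255,"dx":0,"dy":0,"dz":0,"roll":0}]'

```text
clock: 28.25
tool_pos: [465.6, 250.4, 163.6]
tcp_rot: [180.0, 0.0, -56.2]
ft_force: [0.3, 0.7, -2.0]
opening: 23.3
```

jog_arm --steps '[{"claw":255,"dx":0,"dy":0,"dz":0.0007,"roll":0},{"claw":255,"dx":0,"dy":0,"dz":0.0007,"roll":0},{"claw":255,"dx":0,"dy":0,"dz":0.0006,"roll":0},{"claw":255,"dx":0,"dy":0,"dz":0,"roll":0},{"claw":255,"dx":0,"dy":0,"dz":0,"roll":0}]'

```text
clock: 28.88
tool_pos: [465.6, 250.4, 161.8]
tcp_rot: [-180.0, 0.0, -56.1]
ft_force: [-0.6, 1.4, -1.5]
opening: 23.4
```

jog_arm --steps '[{"claw":255,"dx":0,"dy":0,"dz":0.0007,"roll":0},{"claw":255,"dx":0,"dy":0,"dz":0.0007,"roll":0},{"claw":255,"dx":0,"dy":0,"dz":0.0006,"roll":0},{"claw":255,"dx":0,"dy":0,"dz":0,"roll":0},{"claw":255,"dx":0,"dy":0,"dz":0,"roll":0}]'

```text
clock: 29.5
tool_pos: [465.5, 250.3, 159.5]
tcp_rot: [180.0, -0.0, -56.2]
ft_force: [0.5, 0.2, -2.4]
opening: 23.2
```

```bash
cat > plug.py <<'E'
from look import *
s=manip.sense(); t=s['tool_pos']; p,d,W=look('w7',t-[0,0,130],60)
S=W.reshape(-1,3); r=np.hypot(S[:,0]-466.7,S[:,1]-255)
b=S[(r>40)&(r<60)&(S[:,2]<15)&(S[:,2]>-5)]; print('tray floor',np.median(b[:,2]))
P=S[(r<40)&(S[:,2]>18)&(S[:,2]<32)]; print('plug top',len(P),np.percentile(P[:,2],[5,50,95]),cv2.minEnclosingCircle(P[:,:2].astype(np.float32)))
A=np.c_[P[:,:2]-P[:,:2].mean(0),np.ones(len(P))]; print('slope',np.linalg.lstsq(A,P[:,2],rcond=None)[0].round(3))
E
python3 plug.py
```

```text
29.5 [465.5 250.3 159.5] [ 1.7998e+02 -1.0000e-02 -5.6150e+01] 0.1 [ 0.49  0.16 -2.4 ]
uv 317.1697374393245 188.7246700618929 crop 257 128
tray floor 3.3876466636338876
plug top 1551 [22.76251764 24.86903302 26.9264592 ] ((461.91131591796875, 254.70028686523438), 25.867948532104492)
slope [-0.048  0.039 24.843]
```

jog_arm --steps '[{"claw":255,"dx":0,"dy":0,"dz":0.0007,"roll":0},{"claw":255,"dx":0,"dy":0,"dz":0.0007,"roll":0},{"claw":255,"dx":0,"dy":0,"dz":0.0006,"roll":0},{"claw":255,"dx":0,"dy":0,"dz":0,"roll":0},{"claw":255,"dx":0,"dy":0,"dz":0,"roll":0}]'

```text
clock: 30.18
tool_pos: [465.6, 250.3, 157.6]
tcp_rot: [180.0, -0.0, -56.2]
ft_force: [-0.2, 0.2, -3.0]
opening: 23.3
```

```bash
python3 plug.py; python3 -c "
from h import *
z=np.load('w7.npz');W=z['W'];s=manip.sense();M=R.from_euler('xyz',s['tcp_rot'],degrees=True).as_matrix()
k=(np.hypot(W[...,0]-463,W[...,1]-253)<25)&(W[...,2]>34)&(W[...,2]<60); L=W[k]; print(len(L)); print(np.c_[(L-s['tool_pos'])@M,L[:,2]].round(1)[::2].tolist())"
```

```text
30.175 [465.6 250.3 157.6] [ 1.7999e+02 -1.0000e-02 -5.6150e+01] 0.07 [-0.25  0.16 -2.98]
uv 317.18414112823496 188.72461722224756 crop 257 128
tray floor 3.3640938976555788
plug top 1560 [22.40576143 24.30469613 25.99299902] ((461.427734375, 255.0736846923828), 26.00206756591797)
slope [-3.6000e-02  2.4000e-02  2.4277e+01]
129
[[-10.4, -9.2, 122.2, 35.4], [-8.6, -9.0, 123.3, 34.3], [-10.2, -9.5, 116.5, 41.1], [-8.4, -9.1, 118.1, 39.5], [-10.1, -9.3, 112.7, 44.9], [-8.3, -9.3, 112.9, 44.7], [-10.1, -8.4, 112.6, 45.0], [-8.2, -8.6, 111.9, 45.7], [-10.0, -7.7, 111.9, 45.7], [-8.2, -8.0, 110.4, 47.2], [-10.0, -7.2, 110.1, 47.5], [-8.2, -7.6, 108.4, 49.2], [-9.9, -6.7, 108.3, 49.3], [-8.2, -6.7, 108.3, 49.3], [-9.9, -6.0, 107.5, 50.1], [-8.2, -5.6, 109.1, 48.5], [-10.8, -5.3, 106.5, 51.1], [-8.9, -5.6, 105.0, 52.6], [-7.7, -1.3, 123.4, 34.2], [-10.8, -4.2, 107.5, 50.1], [-9.0, -4.7, 105.1, 52.5], [-7.3, -4.1, 107.6, 50.0], [-9.9, -3.6, 106.0, 51.6], [-8.1, -3.9, 104.6, 53.0], [-6.8, 0.6, 123.2, 34.4], [-10.8, -2.5, 106.7, 51.0], [-9.0, -3.0, 104.6, 53.0], [-7.3, -2.6, 106.5, 51.1], [-5.7
[... 279 characters left out ...]
09.4, 48.3], [-11.8, -0.2, 108.5, 49.1], [-9.9, -0.8, 106.4, 51.2], [-8.1, -1.1, 105.0, 52.6], [-6.5, 0.9, 112.9, 44.7], [-4.8, 1.3, 114.5, 43.1], [-2.9, 1.3, 114.4, 43.2], [-1.1, -1.3, 104.4, 53.2], [0.7, -0.3, 108.3, 49.3], [-10.9, 0.7, 108.6, 49.0], [-9.0, -0.4, 104.4, 53.3], [-7.3, 0.3, 107.3, 50.4], [-5.6, 1.7, 112.5, 45.1], [-3.8, 2.0, 113.6, 44.1], [-2.0, -0.6, 103.5, 54.1], [-0.2, -1.2, 101.3, 56.4], [-11.8, 1.8, 109.2, 48.4], [-9.9, 0.9, 106.1, 51.6], [-8.1, 0.8, 105.6, 52.0], [-1.9, -0.6, 100.2, 57.5], [-0.2, -0.8, 99.3, 58.3], [-10.9, 2.5, 108.6, 49.0], [-9.1, 1.9, 106.3, 51.3], [-7.3, 2.0, 106.7, 51.0], [-9.0, 2.6, 105.5, 52.1], [-7.3, 3.1, 107.2, 50.4], [-9.1, 3.6, 105.8, 51.8]]
```

jog_arm --steps '[{"claw":255,"dx":-0.0005,"dy":0,"dz":0,"roll":0},{"claw":255,"dx":-0.0005,"dy":0,"dz":0,"roll":0},{"claw":255,"dx":-0.0005,"dy":0,"dz":0,"roll":0},{"claw":255,"dx":-0.0005,"dy":0,"dz":0,"roll":0},{"claw":255,"dx":-0.0005,"dy":0,"dz":0,"roll":0},{"claw":255,"dx":0,"dy":0,"dz":0,"roll":0}]'

```text
clock: 30.98
tool_pos: [464.2, 252.5, 157.7]
tcp_rot: [180.0, 0.0, -56.1]
ft_force: [-0.3, 0.2, -2.6]
opening: 23.3
```

```bash
cat >> plug.py <<'E'
M=R.from_euler('xyz',s['tcp_rot'],degrees=True).as_matrix(); Q=(W-t)@M
k=(np.abs(Q[...,1])<12)&(Q[...,1]<-2)&(np.abs(Q[...,0]+9)<14)&(W[...,2]>45)&(W[...,2]<60); L=Q[k]
print('wire x rel axis (hook dir)',-(np.median(L[:,0])+1.4),np.percentile(L[:,0],[5,95]),'top world z',np.percentile(W[k][:,2],85)+.6,'bend',t[2]-112.4, 'F',s['ft_force'].round(1))
E
python3 plug.py
```

```text
30.975 [464.2 252.5 157.7] [180.     0.   -56.14] 0.1 [-0.32  0.2  -2.56]
uv 317.1783463845895 188.7701730087761 crop 257 128
tray floor 3.3752055352344996
plug top 1557 [22.51051597 24.2969174  25.96397655] ((460.0816345214844, 257.0433654785156), 25.98053741455078)
slope [-3.7000e-02  2.1000e-02  2.4273e+01]
wire x rel axis (hook dir) 7.503397432168294 [-9.94033503 -7.23802342] top world z 53.03432632570806 bend 45.26087136779489 F [-0.3  0.2 -2.6]
```

jog_arm --steps '[{"claw":255,"dx":0,"dy":0,"dz":0.0004,"roll":0},{"claw":255,"dx":0,"dy":0,"dz":0.0004,"roll":0},{"claw":255,"dx":0,"dy":0,"dz":0.0004,"roll":0},{"claw":255,"dx":0,"dy":0,"dz":0.0004,"roll":0},{"claw":255,"dx":0,"dy":0,"dz":0.0004,"roll":0},{"claw":255,"dx":0,"dy":0,"dz":0,"roll":0}]'

```text
clock: 31.78
tool_pos: [464.3, 252.4, 155.7]
tcp_rot: [-180.0, -0.0, -56.2]
ft_force: [-0.3, -0.3, -1.9]
opening: 23.2
```

```bash
python3 plug.py
```

```text
31.775 [464.3 252.4 155.7] [-1.7999e+02 -1.0000e-02 -5.6150e+01] 0.1 [-0.32 -0.34 -1.93]
uv 317.20328974145445 188.7539763526386 crop 257 128
tray floor 3.3800790934698455
plug top 1545 [21.98442486 23.32955796 24.76901923] ((460.06494140625, 257.7536926269531), 25.727127075195312)
slope [-1.6000e-02 -1.0000e-02  2.3368e+01]
wire x rel axis (hook dir) 9.357266886300922 [-12.53267629  -9.11805278] top world z 51.90144404301109 bend 43.32027672317349 F [-0.3 -0.3 -1.9]
```

jog_arm --steps '[{"claw":255,"dx":0,"dy":0,"dz":0.0006,"roll":0},{"claw":255,"dx":0,"dy":0,"dz":0.0005,"roll":0},{"claw":255,"dx":0,"dy":0,"dz":0.0005,"roll":0},{"claw":255,"dx":0,"dy":0,"dz":0,"roll":0},{"claw":255,"dx":0,"dy":0,"dz":0,"roll":0}]'

```text
clock: 32.45
tool_pos: [464.2, 252.4, 154.1]
tcp_rot: [-180.0, -0.0, -56.1]
ft_force: [0.4, -0.2, -1.2]
opening: 23.5
```

```bash
python3 plug.py
```

```text
32.45 [464.2 252.4 154.1] [-180.     -0.    -56.15] 0.09 [ 0.35 -0.17 -1.21]
uv 317.2096452923125 188.75832433782116 crop 257 128
tray floor 3.362902525643932
plug top 1551 [21.89222971 23.34015553 24.95446467] ((459.7892761230469, 257.5486755371094), 25.82318878173828)
slope [-1.5000e-02 -8.0000e-03  2.3399e+01]
wire x rel axis (hook dir) 9.269652145878812 [-12.46327844  -8.96076556] top world z 51.51454464707257 bend 41.69825487287952 F [ 0.4 -0.2 -1.2]
```

jog_arm --steps '[{"claw":255,"dx":0.0005,"dy":0,"dz":0,"roll":0},{"claw":255,"dx":0.0005,"dy":0,"dz":0,"roll":0},{"claw":255,"dx":0.0005,"dy":0,"dz":0,"roll":0},{"claw":255,"dx":0.0005,"dy":0,"dz":0,"roll":0},{"claw":255,"dx":0.0005,"dy":0,"dz":0,"roll":0},{"claw":255,"dx":0.0005,"dy":0,"dz":0,"roll":0},{"claw":255,"dx":0.0005,"dy":0,"dz":0,"roll":0},{"claw":255,"dx":0.0005,"dy":0,"dz":0,"roll":0}]'

```text
clock: 33.5
tool_pos: [466.4, 249.1, 154.1]
tcp_rot: [180.0, 0.0, -56.2]
ft_force: [-0.1, -0.1, -1.6]
opening: 23.6
```

```bash
python3 plug.py
```

```text
33.5 [466.4 249.1 154.1] [180.     0.   -56.15] 0.39 [-0.12 -0.11 -1.61]
uv 317.1892661642751 188.75772870550276 crop 257 128
tray floor 3.4005484318508934
plug top 1551 [21.93346304 23.32799821 24.74427995] ((459.80169677734375, 257.6334533691406), 25.882125854492188)
slope [-1.2000e-02 -8.0000e-03  2.3369e+01]
wire x rel axis (hook dir) 13.515234957259358 [-16.05265181 -13.2334587 ] top world z 51.89124880221977 bend 41.663462078863574 F [-0.1 -0.1 -1.6]
```

jog_arm --steps '[{"claw":255,"dx":0.001,"dy":0,"dz":0,"roll":0},{"claw":255,"dx":0.002,"dy":0,"dz":0,"roll":0},{"claw":255,"dx":0.003,"dy":0,"dz":0,"roll":0},{"claw":255,"dx":0.003,"dy":0,"dz":0,"roll":0},{"claw":255,"dx":0.003,"dy":0,"dz":0,"roll":0},{"claw":255,"dx":0,"dy":0,"dz":-0.003,"roll":0},{"claw":255,"dx":0,"dy":0,"dz":-0.015,"roll":0},{"claw":255,"dx":0,"dy":0,"dz":-0.03,"roll":0},{"claw":255,"dx":0,"dy":0,"dz":-0.035,"roll":0},{"claw":255,"dx":0,"dy":0,"dz":-0.04,"roll":0}]'

```text
clock: 34.8
tool_pos: [472.9, 239.2, 279.1]
tcp_rot: [-180.0, 0.0, -56.1]
ft_force: [0.4, 0.1, -1.7]
opening: 23.4
```

```bash
python3 - <<'E'
from h import *
s=manip.sense(); print(s['clock'],s['tool_pos'].round(1),s['ft_force'].round(2))
p,d,i=cam('side'); save('s8',cv2.resize(p[170:400,180:480],None,fx=2,fy=2,interpolation=cv2.INTER_CUBIC))
go(454.0,-264.5,275,-31.5)
E
```

```text
34.8 [472.9 239.2 279.1] [ 0.43  0.08 -1.66]
TCP [475.  240.1 286.1] [-1.7948e+02 -1.1000e-01 -5.6140e+01] d tool mm [407.3 298.7   9.2] roll -0.430
```

View pics/s8.png

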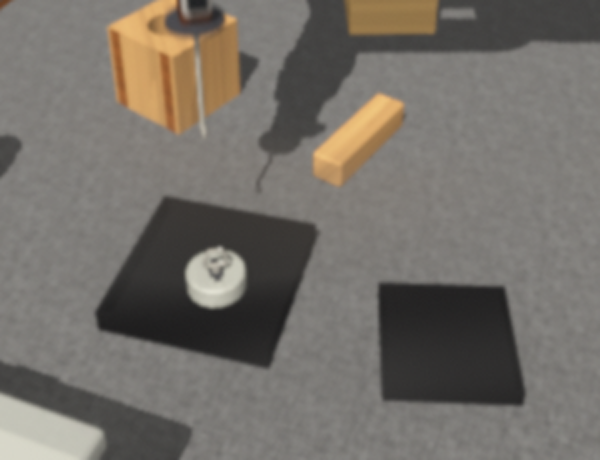

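jog_arm --steps '[{"claw":255,"dx":0.02,"dy":0.015,"dz":0,"roll":0},{"claw":255,"dx":0.04,"dy":0.0295,"dz":0,"roll":0},{"claw":255,"dx":0.04,"dy":0.0295,"dz":0,"roll":0},{"claw":255,"dx":0.04,"dy":0.0295,"dz":0,"roll":0},{"claw":255,"dx":0.04,"dy":0.0295,"dz":0,"roll":0},{"claw":255,"dx":0.04,"dy":0.0295,"dz":0,"roll":0},{"claw":255,"dx":0.04,"dy":0.0295,"dz":0,"roll":0},{"claw":255,"dx":0.04,"dy":0.0295,"dz":0,"roll":0},{"claw":255,"dx":0.04,"dy":0.0295,"dz":0,"roll":0},{"claw":255,"dx":0.04,"dy":0.0295,"dz":0,"roll":0}]'

```text
clock: 36.1
tool_pos: [451.8, -234.4, 278.5]
tcp_rot: [-179.9, -0.1, -56.1]
ft_force: [1.5, -0.3, -1.1]
opening: 23.2
```

jog_arm --steps '[{"claw":255,"dx":0.02,"dy":0.015,"dz":0,"roll":-0.1},{"claw":255,"dx":0,"dy":0,"dz":0,"roll":-0.11},{"claw":255,"dx":0,"dy":0,"dz":0,"roll":-0.11},{"claw":255,"dx":0,"dy":0,"dz":0,"roll":-0.11},{"claw":255,"dx":0,"dy":0,"dz":0,"roll":0},{"claw":255,"dx":0,"dy":0,"dz":0,"roll":0}]'

```text
clock: 36.85
tool_pos: [450.6, -257.6, 277.6]
tcp_rot: [180.0, -0.0, -31.6]
ft_force: [0.0, -0.6, -2.2]
opening: 23.5
```

```bash
python3 -c "
from h import *
go(454,-264.5,136.4,-31.5); print(manip.sense()['ft_force'])"
```

```text
TCP [ 450.6 -257.6  277.6] [ 1.800e+02 -4.000e-02 -3.164e+01] d tool mm [  6.4   4.1 141.2] roll -0.003
[ 0.01719239 -0.64597034 -2.18404659]
```

jog_arm --steps '[{"claw":255,"dx":0.0064,"dy":0.0041,"dz":0.01,"roll":-0.003},{"claw":255,"dx":0,"dy":0,"dz":0.01,"roll":0},{"claw":255,"dx":0,"dy":0,"dz":0,"roll":0},{"claw":255,"dx":0,"dy":0,"dz":0,"roll":0}]'

```text
clock: 37.35
tool_pos: [453.7, -264.4, 256.9]
tcp_rot: [-180.0, 0.0, -31.4]
ft_force: [-1.0, 0.6, -0.7]
opening: 23.2
```

```bash
python3 -c "
from h import *
go(454,-264.5,136.4,-31.5); print(manip.sense()['ft_force'])"
```

```text
TCP [ 453.7 -264.4  256.9] [-1.800e+02  3.000e-02 -3.135e+01] d tool mm [  0.3  -0.  120.5] roll 0.003
[-0.95251439  0.55636982 -0.6631506 ]
```

jog_arm --steps '[{"claw":255,"dx":0,"dy":0,"dz":0.01,"roll":0},{"claw":255,"dx":0,"dy":0,"dz":0.015,"roll":0},{"claw":255,"dx":0,"dy":0,"dz":0.02,"roll":0},{"claw":255,"dx":0,"dy":0,"dz":0.02,"roll":0},{"claw":255,"dx":0,"dy":0,"dz":0.02,"roll":0},{"claw":255,"dx":0,"dy":0,"dz":0.015,"roll":0},{"claw":255,"dx":0,"dy":0,"dz":0.01,"roll":0},{"claw":255,"dx":0,"dy":0,"dz":0.006,"roll":0},{"claw":255,"dx":0,"dy":0,"dz":0,"roll":0},{"claw":255,"dx":0,"dy":0,"dz":0,"roll":0}]'

```text
clock: 38.6
tool_pos: [454.2, -264.8, 141.8]
tcp_rot: [180.0, -0.1, -31.3]
ft_force: [-0.1, 0.9, -1.0]
opening: 23.5
```

jog_arm --steps '[{"claw":255,"dx":0,"dy":0,"dz":0.001,"roll":0},{"claw":255,"dx":0,"dy":0,"dz":0.001,"roll":0},{"claw":255,"dx":0,"dy":0,"dz":0.001,"roll":0},{"claw":255,"dx":0,"dy":0,"dz":0,"roll":0}]'

```text
clock: 39.1
tool_pos: [453.7, -264.4, 137.9]
tcp_rot: [180.0, 0.0, -31.3]
ft_force: [-0.1, -0.8, -2.0]
opening: 23.9
```

jog_arm --steps '[{"claw":255,"dx":0,"dy":0,"dz":0.0005,"roll":0},{"claw":255,"dx":0,"dy":0,"dz":0.0005,"roll":0},{"claw":255,"dx":0,"dy":0,"dz":0,"roll":0}]'

```text
clock: 39.48
tool_pos: [453.8, -264.5, 137.0]
tcp_rot: [-180.0, 0.0, -31.3]
ft_force: [0.6, 1.0, -1.3]
opening: 23.6
```

jog_arm --steps '[{"claw":255,"dx":0,"dy":0,"dz":0.0004,"roll":0},{"claw":255,"dx":0,"dy":0,"dz":0.0003,"roll":0},{"claw":255,"dx":0,"dy":0,"dz":0,"roll":0}]'

```text
clock: 39.85
tool_pos: [453.8, -264.5, 136.4]
tcp_rot: [180.0, -0.0, -31.3]
ft_force: [-0.1, 0.3, -1.3]
opening: 23.3
```

jog_arm --steps '[{"claw":255,"dx":0,"dy":0,"dz":0.0003,"roll":0},{"claw":255,"dx":0,"dy":0,"dz":0.0003,"roll":0},{"claw":255,"dx":0,"dy":0,"dz":0,"roll":0}]'

```text
clock: 40.22
tool_pos: [453.9, -264.5, 136.4]
tcp_rot: [180.0, -0.0, -31.3]
ft_force: [-4.2, 2.2, 6.2]
opening: 23.2
```

jog_arm --steps '[{"claw":255,"dx":0,"dy":0,"dz":0.0003,"roll":0},{"claw":255,"dx":0,"dy":0,"dz":0,"roll":0},{"claw":255,"dx":0,"dy":0,"dz":0,"roll":0}]'

```text
clock: 40.6
tool_pos: [453.9, -264.5, 136.4]
tcp_rot: [180.0, -0.0, -31.3]
ft_force: [-4.6, 2.7, 7.4]
opening: 23.5
```

Seated (about 9 N net). Ease off 0.3 mm, then open gradually.

jog_arm --steps '[{"claw":255,"dx":0,"dy":0,"dz":-0.0003,"roll":0},{"claw":150,"dx":0,"dy":0,"dz":0,"roll":0},{"claw":120,"dx":0,"dy":0,"dz":0,"roll":0},{"claw":60,"dx":0,"dy":0,"dz":0,"roll":0},{"claw":0,"dx":0,"dy":0,"dz":0,"roll":0},{"claw":0,"dx":0,"dy":0,"dz":0,"roll":0},{"claw":0,"dx":0,"dy":0,"dz":0,"roll":0},{"claw":0,"dx":0,"dy":0,"dz":0,"roll":0}]'

```text
clock: 41.6
tool_pos: [453.8, -264.5, 135.8]
tcp_rot: [-180.0, 0.0, -31.3]
ft_force: [-0.3, -0.2, -0.4]
opening: 85.3
```

jog_arm --steps '[{"claw":0,"dx":0,"dy":0,"dz":-0.01,"roll":0},{"claw":0,"dx":0,"dy":0,"dz":-0.03,"roll":0},{"claw":0,"dx":0,"dy":0,"dz":-0.03,"roll":0},{"claw":0,"dx":0,"dy":0,"dz":-0.04,"roll":0},{"claw":0,"dx":0,"dy":0,"dz":-0.02,"roll":0},{"claw":0,"dx":0,"dy":0,"dz":0,"roll":0},{"claw":0,"dx":0,"dy":0,"dz":0,"roll":0}]'

```text
clock: 42.48
tool_pos: [453.3, -264.1, 264.1]
tcp_rot: [-180.0, 0.1, -31.3]
ft_force: [0.0, -0.4, -0.9]
opening: 85.7
```

```bash
python3 - <<'E'
from look import *
p,d,W=look('w9',[456,-263,160],50)
S=W.reshape(-1,3); r=np.hypot(S[:,0]-454,S[:,1]+265)
H=S[(r<40)&(S[:,2]>172)&(S[:,2]<190)]; print('top',len(H),cv2.minAreaRect(H[:,:2].astype(np.float32)),np.median(H[:,2]))
H=S[(r<40)&(S[:,2]>122)&(S[:,2]<128)]; print('fl',len(H),cv2.minEnclosingCircle(H[:,:2].astype(np.float32)),np.median(H[:,2]))
p,d,i=cam('top'); save('t9',p); W=cloud(d,i)
def box(n,u0,u1,v0,v1,z0,z1):
    S=W[v0:v1,u0:u1].reshape(-1,3); S=S[(S[:,2]>z0)&(S[:,2]<z1)]; 
    if len(S)>5: c,s,a=cv2.minAreaRect(S[:,:2].astype(np.float32)); print(n,len(S),np.round(c,1),np.round(s,1),round(a,1),np.median(S[:,2]).round(1))
box('jar',195,245,70,120,60,130); box('off',275,350,235,280,20,45); box('arch',400,450,105,135,6,80); box('plug',185,240,205,250,17,32)
b=cv2.imread('pics/w9.png'); b=cv2.resize(b,(400,400)); a=cv2.imread('pics/t9.png'); a=cv2.resize(a[60:300,160:400],(400,400)); cv2.imwrite('pics/m9.png',np.hstack([a,b]))
E
```

```text
42.475 [ 453.3 -264.1  264.1] [-1.7999e+02  1.3000e-01 -3.1340e+01] 0.8 [ 0.05 -0.36 -0.91]
uv 320.21253810892796 193.30428478730457 crop 270 143
top 836 ((452.66107177734375, -263.9620056152344), (23.403120040893555, 23.847444534301758), 59.23470687866211) 179.11554457575537
fl 737 ((457.1946716308594, -256.6483154296875), 29.754209518432617) 124.32346971861034
jar 659 [756.3 240.7] [52.7 52. ] 60.4 107.6
off 944 [403.4  27.2] [129.7  35. ] 75.9 30.8
arch 296 [ 739.1 -225.3] [100.6  42.6] 79.5 11.0
plug 406 [461.4 258.7] [49.  51.7] 2.8 23.4
```

View pics/m9.png

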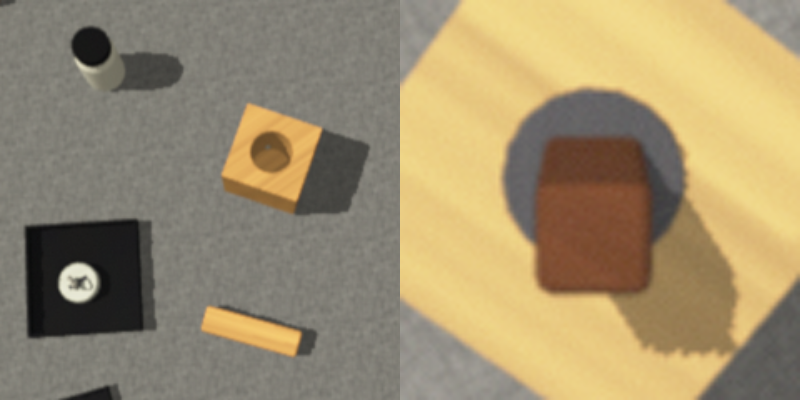

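```bash
python3 -c "
from station import manip
print(manip.job_done(), manip.sense()['clock'])"
```

```text
the job is handed in; nothing more can be done
the job is handed in; nothing more can be done
```

I drew the plug out of the bore with the hook alone and stood it upright in the larger black tray. I then unhooked it without moving it, put the hook back in its stand as found, and handed the job in at about 42.6 s.

**Forces:** pulling the plug took about 3 to 5 N at each reading. The highest force I read was about 9 N net, when I set the hook's flange down on the stand.

**Set-down:** as the plug went down it was tilted by up to about 0.1 rad. Its loop wire rode up onto the hook's lip, and I pulled the plug about 2.5 mm along the tray floor while freeing it. It then settled flat.

**Final checks:**
- **Plug:** it stands near the middle of the tray. Its top reads 23.4 mm, against 24 mm expected; the camera reads about 0.6 mm low.
- **Hook:** the top of its handle is within about 1.5 mm and 1° of where it started, and its height is the same.
- **Offcut and glue jar:** neither has moved.
- **Bent wooden piece:** the fitted outline came out larger than at the start (101 x 43 mm against 92 x 29 mm), with its centre 4 to 5 mm off. The arm never went near it, so I put this down to stray depth readings, but I did not check further.
- **Flange:** the final circle fit was spoiled by readings from the stand top, so I relied on the handle instead.

One of the ten pictures I viewed was 1200 x 1200, over the 800 x 600 limit.

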